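Tip a chromatography column down in a V-cradle and lay it in the oven tray

ROBOT

A 6-joint arm with a two-finger parallel gripper is mounted at the origin on the work surface. World frame = base frame: x ahead of the robot, y to its left, z up, the work surface at z = 0. Lengths are in m, angles in rad, forces in N, time in s.
With the tool pointing down it reaches from about 0.275 to 0.725 m from the base axis. Payload 5.6 kg.
Tool frame: the origin (TCP) lies at the very end of the fingers, on their centre line; the grasp point (between the pads) lies 19 mm behind it (bot.hold_point_z is the distance from the TCP to the grasp point, in m); z points along the fingers, y is the line along which they close (so a half turn about z gives the same grasp; the last joint's range is limited). The gripper opens to 85 mm and grips with 20 to 120 N. Pads are 22 mm wide; open, the fingers measure 114 mm over their backs; the gripper's body (76 mm by 85 mm) begins 54 mm behind the grasp point. The pads swing forward as they close: fully open they stand 13 mm farther back than shut.
Start: joints at [1.487, 0.255, 0.108, 0, -1.424, -0.285], TCP at [0.198, 0.513, 0.231] pointing down, gripper open.
Joint ranges: [-2.95, 2.95], [-1.21, 1.97], [-1.09, 1.5], [-2.87, 1.71], [-2.94, -0.07], [-3.05, 3.05]. Speed limits (rad/s): [2.57, 2.57, 3.14, 3.14, 3.14, 3.14].

INTERFACE

Orientations are given as a unit quaternion [x, y, z, w].
In Python, from cell import bot gives the robot as it stands.
- The arm moves only by the tool jog_arm, never from a script. Its argument "motion" is a list of rows, each an object with "travel": the shift along the tool's x, y, z in m, a list of three; "delta_rot": the turn, a rotation vector about the tool's x, y, z in rad, a list of three; "claw": the closure in counts, from 0 (fully open) to 255 (shut). In form: [{"travel": [dx, dy, dz], "delta_rot": [ax, ay, az], "claw": claw}, ...]. A call has 1 to 20 rows; each row shifts and turns the commanded pose from where the row before left it, along the tool's axes as they then stand; what a row does not reach is not made up. A row lasts 1/12 s, in which the tool goes at most 41.7 mm and 7.16 degrees, less where a joint would pass 70% of its speed; a pose out of reach is approached as far as the arm can. A call is refused whole if a number of a shift passes 0.0417 or a number of a turn 0.125, either way. A call with a gripper value outside its range is refused whole. The fingers move at their own pace and stop on an object; "squeeze" is the grip in N (left out, the last holds). Time passes only in rows, so rows that do not move let the fingers close. It gives the time, the measured TCP pose, the force, the opening and the grip force at its end, in the units of the state.
- bot.state(): the state, without advancing time (a new reading comes with each control period).
- bot.get_image(name): name is "side" or "top" or "wrist"; returns (picture, depth): 480x640x3 uint8, red, green, blue; 480x640 float32, m along the optical axis (not along the pixel's ray), 0 where there is no reading.
- bot.get_calibration(name): a dict with "fx", "fy", "cx", "cy" (pixels), "rvec" (rotation vector, rad) and "tvec" (3), from world to camera coordinates, as OpenCV has them. Camera axes: x right, y down, z forward; pixel columns grow to the right and rows downward; lengths in m; the calibration is good to about 2 mm. A picture is of the moment at which its call begins: read the wrist's pose just before it. get_calibration takes no time and is no camera call; for the wrist camera it gives the pose at the moment of the call.
- bot.hand_in(): hands the job in; it is judged then, once.
The state is a dict: "time": time; "joints": joint angles; "joint_vel": joint speeds; "tau": joint torques, N m; "eef_pos": TCP position; "tcp_rot": TCP orientation; "contact_force": force on the tool from outside, world axes, zero at the start; "moment": the same for the moment, N m; "opening": finger opening in m; "grip_force": force on a finger pad.
Only numpy, scipy, OpenCV 4.12 (cv2) and the standard library are available. Lean on these libraries where they do the work, as an engineer would, in place of code of your own. Each camera call takes 0.05 s, during which the arm holds its last target. There are 200 camera calls.

TASK

Move the long steel column with the thin stem on top from the rack to the tray. First stand it, stem up, on the foot plate of the raised V-cradle and let go so that it rests in its V's, then push the cradle over until it lies fully flat, with the column lying in it, not held, and finally take the column out and lay it in the tray's two saddles, its tube resting in both of them and its stem pointing to the port block. Never drop it, and leave the short column, bottle and wrench where they are.

Things in the scene. Friction and masses are not known exactly. Their poses are not given: they have to be found in the camera images.
- column: the long column, about 0.22 kg, bare and dark steel: origin at the centre of its foot, z along it to the stem (its turn about z means nothing). From the foot: end fitting diameter 22, 0 to 28 mm; tube diameter 18, 28 to 152; end fitting diameter 22, 152 to 180; stem diameter 10, 180 to 192. It starts upright in a rack socket, foot 10 mm above the bench
- column_mid (a point): point on the long column's axis at mid length, 90 mm from the foot
- column_stem (a point): the tip of the long column's stem, 192 mm from the foot
- rack: white rack block 150 x 60 x 45 mm (local x, y, z), fixed; origin under its centre. Two sockets 35 mm deep, 24 mm wide, at local x = -45 and +45 mm: one holds the long column, the other the short one
- spare: the short column, same fittings and tube but only 110 mm long and without stem; stands in the other socket; origin at its foot. Leave it
- cradle_base: fixed aluminium base plate 210 x 90 x 12 mm of the cradle, origin under its centre. The hinge axis runs along its local y, 85 mm behind the origin (local x = -85 mm), 35 mm above the bench, between two cheeks 52 mm high at local y = +-31. The cradle falls towards local +x
- cradle (a joint): hinge angle of the cradle: 0 is upright, 1.571 is fully flat (hard stop). It starts raised, leaning 0.15 to 0.30 from upright towards base +x. Stiff hinge: it stays where it is left, with or without the column; about 5 N at the push bar moves it
- cradle_seat (a point): centre of the foot plate's upper face (34 mm wide), moves with the cradle; z is the axis of a seated column from foot to stem, x points to the backbone (the V's open to -x), y along the hinge. From the hinge axis it lies 30 mm to -x and 12 mm along z. Flat, the column's axis is 65 mm above the bench
- cradle_gap (a point): point 88 mm above cradle_seat along its z, on the axis of a seated column, midway between the two V's; same axes. The V's (90 degrees, opening 35 mm wide, 5 mm past the axis) carry the tube from 34 to 54 and 122 to 142 mm along z from the foot plate; between them only a 10 mm wide backbone runs behind the tube, its near face 25 mm from the column's axis
- cradle_bar (a point): middle of the round cross bar, diameter 10, for pushing the cradle over; it reaches 70 mm to both sides along the hinge direction. From the hinge axis it lies 155 mm along the cradle's z (143 mm from the foot plate), 30 mm behind a seated column's axis. Flat, it is 35 mm above the bench. Axes as cradle_seat
- tray: fixed white tray 270 x 110 mm, floor 10 mm thick, side lips 20 mm high; origin under its centre, x towards the port block, a steel block 62 mm tall, 50 wide, 16 thick on the floor, its near face at local x = 118 mm
- tray_seat (a point): point midway between the tray's two V saddles, 50 mm above the bench: where column_mid belongs. Axes as the tray. Each saddle is 20 mm long (local x = -54 to -34 and 34 to 54 mm), a 90 degree V open upwards, 35 mm wide, top 55 mm above the bench. The tube (124 mm long) must lie on both, its thicker fittings outside; its axis is then 50 mm up
- solvent_bottle: amber bottle, diameter 66, height 150; origin under its centre. Leave it
- wrench: wrench 160 mm long lying on the bench. Leave it
Not all that is in view belongs to the job. What is shaped like the column but orange is not meant.

How it is judged:
On the way, in this order (a step that is already met when the one before it is completed fails the run):
1. the long column stands stem up in the V's of the raised cradle (leaning less than 0.6 rad), its foot on the foot plate, let go (x of column in the frame of cradle_seat between -0.006 and 0.006 m and y of column in the frame of cradle_seat between -0.006 and 0.006 m and z of column in the frame of cradle_seat between -0.004 and 0.006 m and angle between the z axis of column and the z axis of cradle_seat, either way round below 0.08 rad and value of joint cradle below 0.6 rad and contact force between the fingers and column below 0.1 N), for 0.2 s.
2. the cradle lies flat (past 1.5 rad) with the column lying in its V's, not held (x of column in the frame of cradle_seat between -0.006 and 0.006 m and y of column in the frame of cradle_seat between -0.006 and 0.006 m and z of column in the frame of cradle_seat between -0.004 and 0.015 m and angle between the z axis of column and the z axis of cradle_seat, either way round below 0.08 rad and value of joint cradle above 1.5 rad and contact force between the fingers and column below 0.1 N), for 0.2 s.
At the end, for the whole second after the job is handed in: The long column lies at rest in both saddles of the tray, released, its stem towards the port block: mid-length point within 10 mm along the tray and 4 mm across and in height of tray_seat, axis within 0.05 rad of the tray's (x of column_mid in the frame of tray_seat between -0.01 and 0.01 m and y of column_mid in the frame of tray_seat between -0.004 and 0.004 m and z of column_mid in the frame of tray_seat between -0.004 and 0.004 m and angle between the z axis of column and the x axis of tray_seat, either way round below 0.05 rad and x of column_stem in the frame of tray_seat above 0.08 m and linear speed of column below 0.02 m/s and contact force between the fingers and column below 0.1 N); the robot touches nothing.
It fails at once if the long column is dropped (not held and moving faster than 0.6 m/s) (contact force between the fingers and column below 0.1 N and linear speed of column above 0.6 m/s).
It fails at once if the short column is moved more than 20 mm (distance of spare from where it was at the start of the episode above 0.02 m).
It fails at once if the bottle or wrench is moved more than 30 mm (distance of any of solvent_bottle, wrench from where it was at the start of the episode above 0.03 m).
It also fails if it takes over 69 s, if anything falls off the work surface, if the arm or the gripper's body presses on something with over 40 N, if the wrist force passes 120 N, or if a joint passes its speed limit or range.

## Working session

There is one attempt and no reset: what is moved stays moved. The work goes in short steps, Python scripts to look and compute and a tool call to move; the robot and the scene stay as the last step left them, time stands still between calls to the robot, and variables do not carry over. Pictures are saved under pics/ and viewed, at most 10 in all, crops included, and the job is handed in when it is done.

Besides the shell and the picture viewer there is one more tool, called after "Request:" in YAML: its name, and indented under it one key for each argument. jog_arm: Moves the arm, as the interface text tells. Its arguments: {"type":"object","properties":{"motion":{"type":"array"},"squeeze":{"type":"number"}},"required":["motion"]}

```bash
mkdir -p pics; ls
cat > h.py <<'E'
import numpy as np, cv2
from cell import bot
from scipy.spatial.transform import Rotation as R
def snap(n):
    c=bot.get_calibration(n); im,d=bot.get_image(n); return im,d,c
def cloud(d,c):
    v,u=np.mgrid[0:480,0:640]
    P=np.stack([(u-c['cx'])/c['fx']*d,(v-c['cy'])/c['fy']*d,d],-1)
    Rm=cv2.Rodrigues(np.array(c['rvec'],float))[0]
    return (P-np.array(c['tvec']).ravel())@Rm
E
python3 - <<'E'
from h import *
for n in ('side','top'):
    im,d,c=snap(n); cv2.imwrite(f'pics/{n}0.png',im[:,:,::-1]); np.savez(f'{n}0.npz',im=im,d=d,P=cloud(d,c))
    Rm=cv2.Rodrigues(np.array(c['rvec'],float))[0]; print(n,-Rm.T@np.array(c['tvec']).ravel(),c['fx'])
print(bot.state())
E
```

```text
pics
side [-0.06465271 -0.73475211  0.73313453] 471.99417642050116
top [0.41889296 0.01120975 1.52903479] 454.11956503711775
{'time': 0.1, 'joints': array([ 1.48659635e+00,  2.55688995e-01,  1.07168099e-01, -4.58323481e-04,
       -1.42391464e+00, -2.84603986e-01]), 'joint_vel': array([-0.00139818, -0.00082118,  0.00375959,  0.00202983,  0.00068406,
        0.00189996]), 'tau': array([-2.95031161e-03, -3.87603021e+01,  2.38474578e+01,  5.37802666e+00,
       -3.80507670e-03,  2.10577838e-06]), 'eef_pos': array([0.19805031, 0.51263488, 0.23049363]), 'tcp_rot': array([ 9.83039538e-01, -1.83391775e-01, -1.43541093e-04,  8.38166936e-04]), 'contact_force': array([-0.50562096,  1.19309418, -0.910275  ]), 'moment': array([-0.00205333,  0.01703693, -0.06714524]), 'grip_force': 0.0, 'opening': 0.08543097883509448}
```

View pics/side0.png

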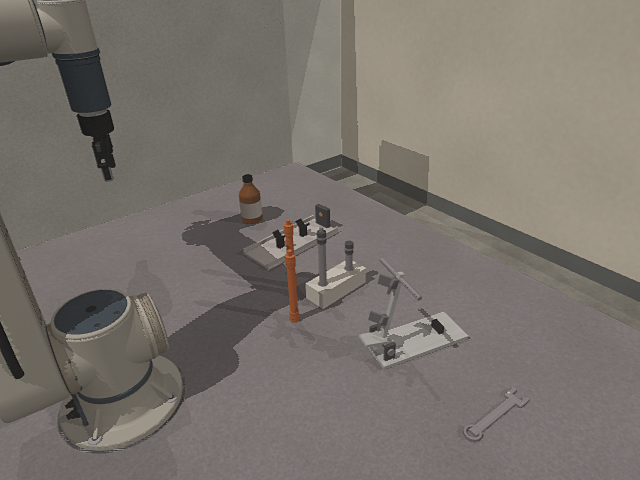

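View pics/top0.png

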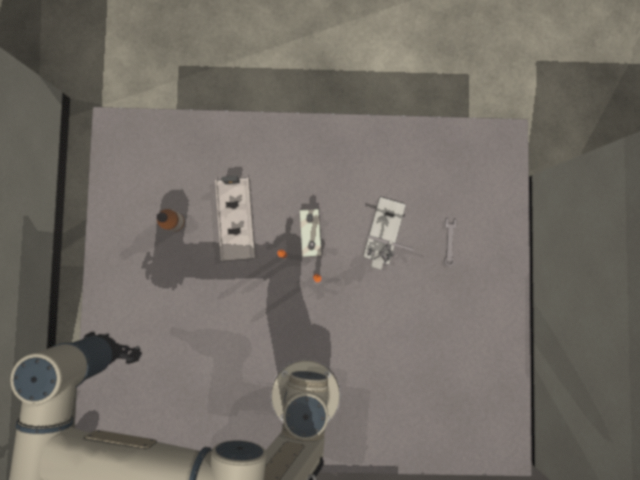

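The side view shows the bare steel long column with its stem at (322,255), in the near rack socket. The short column is at (349,255) in the other socket. One or two orange decoys are at (292,270). The cradle is at (395,300) leaning to the right, the tray at (292,240) with its port block at (322,215), the bottle at (250,200) and the wrench at (497,413).

In the top view the long column is at (312,245), the short one at (311,215) and the orange decoys at (281,254) and (318,279). The tray is at (235,218) with its port at the top, which is +x. The cradle base is at (387,230).

The dark column with the stem at side (322,255) is the one that fits the description. I'll confirm it in a crop.

Run:
```python
from h import *
s=np.load('side0.npz');t=np.load('top0.npz')
a=cv2.resize(s['im'][190:370,260:480],None,fx=3,fy=3,interpolation=cv2.INTER_CUBIC)
cv2.imwrite('pics/crop0.png',a[:,:,::-1])
def rect(name,P,m):
    q=P[m][:,:2].astype(np.float32)
    if len(q)<5: print(name,len(q));return
    r=cv2.minAreaRect(q); print(name,len(q),np.round(r[0],4),np.round(r[1],4),round(r[2],1),'z',np.round(np.median(P[m][:,2]),4))
for nm,D in(('top',t),('side',s)):
    P=D['P'];im=D['im'].astype(int);d=D['d']>0;X,Y,Z=P[...,0],P[...,1],P[...,2]
    hsv=cv2.cvtColor(D['im'],cv2.COLOR_RGB2HSV); lo=hsv[...,1]<45
    print(nm,'table z',np.median(Z[(abs(X-.3)<.05)&(abs(Y+.35)<.05)]))
    rect('rack',P,d&(abs(Z-.045)<.006)&(abs(Y-.04)<.07)&(X>.33)&(X<.58)&lo&(im.min(-1)>110))
    rect('base',P,d&(abs(Z-.012)<.007)&(Y<-.08)&(Y>-.36)&(X>.3)&(X<.6)&lo&(im.min(-1)>130))
    rect('tray',P,d&(Z<.03)&(Y>.18)&(Y<.42)&(X>.3)&(X<.7)&lo&(im.min(-1)>130))
    rect('port',P,d&(abs(Z-.062)<.006)&(Y>.18)&(Y<.42)&(X>.55)&(X<.7))
    rect('sadd',P,d&(abs(Z-.052)<.006)&(Y>.23)&(Y<.36)&(X>.35)&(X<.57))
    rect('long top',P,d&(Z>.15)&(Z<.215)&(abs(Y-.03)<.05)&(X>.36)&(X<.5)&(hsv[...,1]<80))
    rect('bar',P,d&(Z>.14)&(Y<-.06)&(X>.3)&(X<.6))
    o=d&(hsv[...,1]>150)&(hsv[...,0]<14)&(X>.2)&(X<.5)&(abs(Y-.06)<.13)&(Z>.02)
    rect('orange',P,o); 
    n,l,st,ce=cv2.connectedComponentsWithStats(o.astype(np.uint8))
    for i in range(1,n):
        if st[i,4]>8: print(' o',st[i],np.median(P[l==i],0),P[l==i][:,2].max())
    m=d&(Z>.14)&(Y<-.06)&(X>.3)&(X<.6); q=P[m]; print(q[q[:,1].argmin()],q[q[:,1].argmax()]) if len(q) else 0
```

```text
top table z -0.0005296843372520819
rack 520 [ 5.162e-01 -5.000e-04] [0.1251 0.0559] 1.5 z 0.0443
base 657 [ 0.5267 -0.2495] [0.0926 0.1676] 75.8 z 0.0114
tray 1764 [0.5903 0.2536] [0.2274 0.1161] 6.0 z 0.0091
port 32 [0.6153 0.3206] [0.0703 0.2312] 45.8 z 0.0642
sadd 31 [0.5286 0.2474] [0.0172 0.0354] 8.2 z 0.0495
long top 46 [ 0.4846 -0.0071] [0.0207 0.0177] 1.3 z 0.1896
bar 233 [ 0.4809 -0.2358] [0.1394 0.0428] 76.4 z 0.1897
orange 78 [0.4222 0.0276] [0.1501 0.0189] 57.8 z 0.1797
 o [278 250   8   7  43] [0.45697904 0.080549   0.17901795] 0.19737903659194106
 o [314 275   7   7  35] [ 0.3863397  -0.02705922  0.17980528] 0.19615270605071375
[ 0.48117458 -0.30705615  0.1878252 ] [ 0.51323662 -0.17195288  0.19324377]
side table z 0.0007507954826712836
rack 504 [ 0.5187 -0.0024] [0.1253 0.0596] 4.1 z 0.0457
base 1167 [ 0.525  -0.2477] [0.0916 0.1622] 76.4 z 0.0127
tray 658 [0.5893 0.266 ] [0.228  0.1426] 6.3 z 0.0112
port 58 [0.6308 0.3294] [0.0804 0.2224] 20.8 z 0.0609
sadd 33 [0.5283 0.2487] [0.0307 0.0207] 83.9 z 0.0506
long top 173 [ 0.4848 -0.0121] [0.0186 0.0213] 64.7 z 0.179
bar 650 [ 0.4821 -0.2381] [0.1401 0.0461] 77.7 z 0.1886
orange 740 [0.4213 0.0253] [0.1527 0.0206] 56.9 z 0.1351
 o [284 219  15  98 740] [ 0.38568696 -0.0318106   0.13513994] 0.19382039437296042
[ 0.48172418 -0.30937099  0.19031512] [ 0.51378459 -0.17327686  0.19175249]
```

View pics/crop0.png

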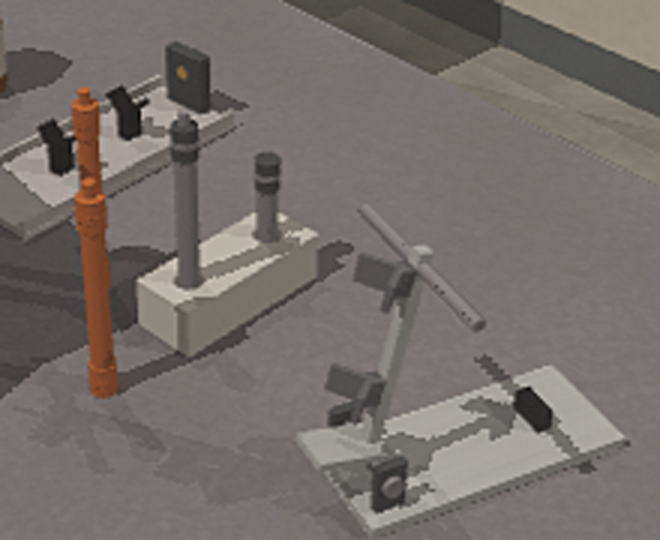

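The crop confirms that the steel column with the stem, at side (322,255), is the target, and that both orange ones are decoys. Next I'll refine the tray, base and cradle lean.

Run:
```python
from h import *
s=np.load('side0.npz');t=np.load('top0.npz')
def rect(name,P,m):
    mm=cv2.morphologyEx(m.astype(np.uint8),cv2.MORPH_OPEN,np.ones((3,3))) ; n,l,st,_=cv2.connectedComponentsWithStats(mm)
    i=1+st[1:,4].argmax(); m=l==i
    r=cv2.minAreaRect(P[m][:,:2].astype(np.float32)); print(name,m.sum(),np.round(r[0],4),np.round(r[1],4),round(r[2],1))
for nm,D in(('top',t),('side',s)):
    P=D['P'];im=D['im'].astype(int);d=D['d']>0;X,Y,Z=P[...,0],P[...,1],P[...,2]
    hsv=cv2.cvtColor(D['im'],cv2.COLOR_RGB2HSV); lo=hsv[...,1]<45
    rect('base',P,d&(abs(Z-.012)<.007)&(Y<-.08)&(Y>-.36)&(X>.3)&(X<.75)&lo&(im.min(-1)>115))
    rect('tray',P,d&(Z<.035)&(Z>.004)&(Y>.12)&(Y<.42)&(X>.3)&(X<.8)&(Z>.004)&(im.min(-1)>100))
    for a,b in ((.0,.57),(.57,.66),(.66,.8)):
        m=d&(Z>.042)&(Z<.07)&(Y>.15)&(Y<.36)&(X>a)&(X<b)&(X>.4); 
        if m.sum(): print('blk',m.sum(),np.median(P[m],0),P[m].min(0),P[m].max(0))
    m=d&(Z>.12)&(Y<-.12)&(Y>-.36)&(X>.4)&(X<.6)
    e=np.array([.2385,.9711]); f=np.array([.9711,-.2385])
    w=P[m]; v=w[:,:2]@e; u=w[:,:2]@f; vc=np.array([.4965,-.2395])@e
    k=(abs(v-vc)>.025); 
    A=np.polyfit(v[k]-vc,u[k],1); print('bar',k.sum(),'u',np.median(u[k]),np.polyfit(v[k]-vc,u[k],1),'z top',np.percentile(w[k][:,2],[5,50,95]),'vrange',v.min(),v.max())
    m=d&(Z>.05)&(Z<.19)&(X>.38)&(X<.6); w=P[m]; v=w[:,:2]@e;u=w[:,:2]@f; k=abs(v-vc)<.025
    for h in np.arange(.05,.2,.015):
        q=k&(abs(w[:,2]-h)<.0075)
        if q.any(): print(round(h,3),q.sum(),np.round([u[q].min(),np.median(u[q]),u[q].max()],4))
```

```text
base 875 [ 0.5829 -0.2631] [0.0903 0.1336] 75.1
tray 2003 [0.5732 0.2493] [0.2677 0.1115] 6.2
blk 58 [0.52914833 0.25033768 0.04908737] [0.51862443 0.2229035  0.04203279] [0.53963889 0.26559931 0.06248271]
blk 56 [0.61703149 0.25998036 0.04935008] [0.60660171 0.23228366 0.04205251] [0.62764137 0.27596679 0.05664008]
blk 60 [0.69350371 0.26224791 0.06585884] [0.68756427 0.23746602 0.04237449] [0.70771123 0.28803498 0.0698738 ]
bar 99 u 0.5372820820631362 [0.01784347 0.53754079] z top [0.18534229 0.19068948 0.19446737] vrange -0.18398460319386456 -0.04457650568931432
0.05 72 [0.4595 0.4753 0.5146]
0.065 17 [0.4609 0.4707 0.5153]
0.08 6 [0.4843 0.4984 0.5185]
0.095 33 [0.4839 0.4971 0.5216]
0.11 21 [0.4879 0.4958 0.5238]
0.125 4 [0.5198 0.5216 0.5267]
0.14 3 [0.5229 0.5258 0.5292]
0.155 3 [0.5257 0.5281 0.5317]
0.17 12 [0.5041 0.5128 0.5339]
0.185 69 [0.5018 0.5232 0.5429]
base 892 [ 0.5207 -0.268 ] [0.0502 0.164 ] 76.4
tray 525 [0.4943 0.2389] [0.1044 0.1089] 5.1
blk 62 [0.52797746 0.25415451 0.04895886] [0.51841137 0.21885694 0.04233643] [0.54017462 0.26490526 0.05725317]
blk 64 [0.61540364 0.261427   0.04887324] [0.60464679 0.23300728 0.04253712] [0.62911063 0.27270192 0.05605042]
blk 125 [0.69334119 0.2551542  0.0569349 ] [0.68786491 0.23495874 0.04229469] [0.71067122 0.28622009 0.06996181]
bar 191 u 0.5378368187479841 [0.01861873 0.53835925] z top [0.18616977 0.19080869 0.19323009] vrange -0.18588639936193016 -0.045731530980185356
0.05 239 [0.4608 0.4812 0.516 ]
0.065 53 [0.4625 0.5101 0.5198]
0.08 43 [0.4916 0.5143 0.5227]
0.095 160 [0.4845 0.499  0.5283]
0.11 111 [0.487  0.5066 0.5284]
0.125 49 [0.5194 0.5239 0.5327]
0.14 48 [0.5229 0.5274 0.5366]
0.155 49 [0.5249 0.5303 0.5399]
0.17 75 [0.5015 0.5236 0.542 ]
0.185 171 [0.5024 0.5196 0.5448]
```

```bash
cat >> h.py <<'E'
def tool(yaw,th=0):
    # tool z = -(cradle/column axis), tool x = horizontal fwd at yaw tilted, y = -hinge dir
    c,s=np.cos(yaw),np.sin(yaw); f=np.array([c,s,0]); e=np.array([-s,c,0]); k=np.array([0,0,1.])
    z=-(np.sin(th)*f+np.cos(th)*k); x=np.cos(th)*f-np.sin(th)*k
    return R.from_matrix(np.stack([x,-e,z],1))
def plan(pts,rot):
    """pts: TCP waypoints; prints tool-frame shifts, then turn to make at the first point"""
    st=bot.state(); R0=R.from_quat(st['tcp_rot']); p=st['eef_pos']
    print('t',round(st['time'],2),'tcp',np.round(p,4),'F',np.round(st['contact_force'],1),'grip',st['grip_force'],'open',round(st['opening'],4))
    print('turn (tool)',np.round((R0.inv()*rot).as_rotvec(),4))
    for q in pts:
        dd=np.array(q)-p; print('to',q,'old-axes',np.round(R0.inv().apply(dd),4),'new-axes',np.round(rot.inv().apply(dd),4)); p=np.array(q)
E
python3 - <<'E'
from h import *
plan([[.485,-.007,.26],[.485,-.007,.157]],tool(-.253))
E
```

```text
t 0.1 tcp [0.1981 0.5126 0.2305] F [-0.5  1.2 -0.9] grip 0.0 open 0.0854
turn (tool) [ 1.700e-03  1.000e-04 -1.159e-01]
to [0.485, -0.007, 0.26] old-axes [ 0.455   0.3813 -0.0288] new-axes [ 0.4079  0.4313 -0.0295]
to [0.485, -0.007, 0.157] old-axes [-0.     -0.0002  0.103 ] new-axes [0.    0.    0.103]
```

Request:
jog_arm:
  motion:
    - {"travel":[0,0,-0.015],"delta_rot":[0,0,-0.058],"claw":0}
    - {"travel":[0,0,-0.015],"delta_rot":[0,0,-0.058],"claw":0}
    - {"travel":[0.0255,0.027,0],"delta_rot":[0,0,0],"claw":0}
    - {"travel":[0.0255,0.027,0],"delta_rot":[0,0,0],"claw":0}
    - {"travel":[0.0255,0.027,0],"delta_rot":[0,0,0],"claw":0}
    - {"travel":[0.0255,0.027,0],"delta_rot":[0,0,0],"claw":0}
    - {"travel":[0.0255,0.027,0],"delta_rot":[0,0,0],"claw":0}
    - {"travel":[0.0255,0.027,0],"delta_rot":[0,0,0],"claw":0}
    - {"travel":[0.0255,0.027,0],"delta_rot":[0,0,0],"claw":0}
    - {"travel":[0.0255,0.027,0],"delta_rot":[0,0,0],"claw":0}
    - {"travel":[0.0255,0.027,0],"delta_rot":[0,0,0],"claw":0}
    - {"travel":[0.0255,0.027,0],"delta_rot":[0,0,0],"claw":0}
    - {"travel":[0.0255,0.027,0],"delta_rot":[0,0,0],"claw":0}
    - {"travel":[0.0255,0.027,0],"delta_rot":[0,0,0],"claw":0}
    - {"travel":[0.0255,0.027,0],"delta_rot":[0,0,0],"claw":0}
    - {"travel":[0.0255,0.027,0],"delta_rot":[0,0,0],"claw":0}
    - {"travel":[0.0255,0.027,0],"delta_rot":[0,0,0],"claw":0}
    - {"travel":[0.0255,0.027,0],"delta_rot":[0,0,0],"claw":0}
    - {"travel":[0,0,0],"delta_rot":[0,0,0],"claw":0}
    - {"travel":[0,0,0],"delta_rot":[0,0,0],"claw":0}
  squeeze: 40

```text
time: 1.77
eef_pos: [0.4854, -0.009, 0.2603]
tcp_rot: [0.992, -0.128, -0.001, 0.0]
contact_force: [-1.0, -0.5, 0.2]
opening: 0.0854
grip_force: 0.0
```

Run:
```python
from h import *
im,d,c=snap('wrist'); P=cloud(d,c); cv2.imwrite('pics/w1.png',im[:,:,::-1]); np.savez('w1.npz',im=im,d=d,P=P)
X,Y,Z=P[...,0],P[...,1],P[...,2]
m=(d>0)&(Z>.15)&(Z<.215)&(abs(X-.485)<.04)&(abs(Y+.007)<.04)
for a,b in((.15,.187),(.187,.2),(.196,.21)):
    k=m&(Z>a)&(Z<b); print(k.sum(), P[k].min(0),P[k].max(0),np.median(P[k],0)) if k.any() else 0
plan([[.485,-.007,.26],[.485,-.007,.157]],tool(-.253))
```

```text
430 [ 0.48191975 -0.01822398  0.1500186 ] [0.49840798 0.0035224  0.18699772] [ 0.49592674 -0.00998524  0.17622303]
724 [ 0.47648586 -0.01770276  0.18700186] [0.49807726 0.00371547 0.19989827] [ 0.49065841 -0.00856361  0.18973904]
252 [ 0.48184507 -0.01184802  0.19606138] [ 0.49205718 -0.0023675   0.20321129] [ 0.48799717 -0.00731618  0.20142994]
t 1.82 tcp [ 0.4851 -0.0079  0.2606] F [-0.3  0.5 -1. ] grip 0.0 open 0.0855
turn (tool) [ 0.0004  0.0014 -0.0018]
to [0.485, -0.007, 0.26] old-axes [-0.0003 -0.0008  0.0006] new-axes [-0.0003 -0.0008  0.0006]
to [0.485, -0.007, 0.157] old-axes [ 1.00e-04 -0.00e+00  1.03e-01] new-axes [0.    0.    0.103]
```

View pics/w1.png

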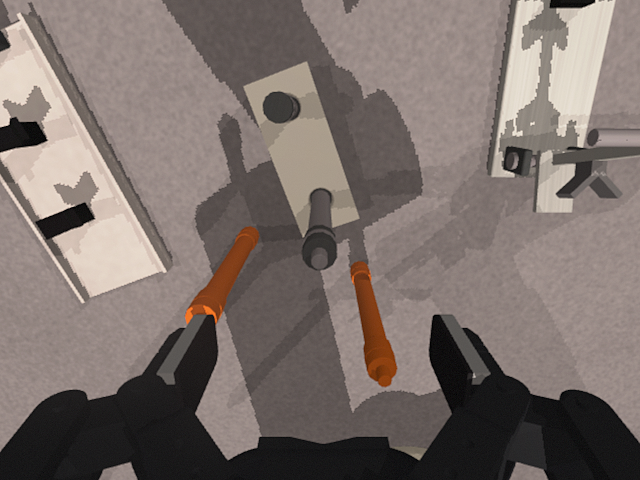

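The wrist view shows the steel column's stem tip at (320,258), centred between the fingers. The orange decoys at (200,310) and (380,375) are clear of the finger paths. The stem axis measures (0.487,-0.007) with its top at 0.202, as it should be.

Request:
jog_arm:
  motion:
    - {"travel":[0.001,0,0],"delta_rot":[0,0,0],"claw":110}
    - {"travel":[0.001,-0.001,0.0],"delta_rot":[0,0,0],"claw":110}
    - {"travel":[0,0,0.0],"delta_rot":[0,0,0],"claw":110}
    - {"travel":[0,0,0.025],"delta_rot":[0,0,0],"claw":110}
    - {"travel":[0,0,0.026],"delta_rot":[0,0,0],"claw":110}
    - {"travel":[0,0,0.026],"delta_rot":[0,0,0],"claw":110}
    - {"travel":[0,0,0.026],"delta_rot":[0,0,0],"claw":110}
    - {"travel":[0,0,0],"delta_rot":[0,0,0],"claw":110}
    - {"travel":[0,0,0],"delta_rot":[0,0,0],"claw":255}
    - {"travel":[0,0,0],"delta_rot":[0,0,0],"claw":255}
    - {"travel":[0,0,0],"delta_rot":[0,0,0],"claw":255}
    - {"travel":[0,0,0],"delta_rot":[0,0,0],"claw":255}
    - {"travel":[0,0,0],"delta_rot":[0,0,0],"claw":255}
    - {"travel":[0,0,0],"delta_rot":[0,0,0],"claw":255}
  squeeze: 40

```text
time: 2.98
eef_pos: [0.4889, -0.0067, 0.1604]
tcp_rot: [0.992, -0.126, 0.002, -0.0]
contact_force: [-1.2, -0.6, 5.9]
opening: 0.0211
grip_force: 39.9
```

Request:
jog_arm:
  motion:
    - {"travel":[0,0,-0.015],"delta_rot":[0,0,0],"claw":255}
    - {"travel":[0,0,-0.025],"delta_rot":[0,0,0],"claw":255}
    - {"travel":[0,0,-0.025],"delta_rot":[0,0,0],"claw":255}
    - {"travel":[0,0,-0.025],"delta_rot":[0,0,0],"claw":255}
    - {"travel":[0,0,0],"delta_rot":[0,0,0],"claw":255}

```text
time: 3.4
eef_pos: [0.4897, -0.0069, 0.2537]
tcp_rot: [0.992, -0.126, 0.004, -0.001]
contact_force: [1.5, -0.5, -1.4]
opening: 0.0209
grip_force: 39.7
```

Run:
```python
from h import *
plan([[.368,-.207,.25]],tool(-.253))
plan([[.368,-.207,.25]],tool(-.253,.2))
```

```text
t 3.4 tcp [ 0.4897 -0.0069  0.2537] F [ 1.5 -0.5 -1.4] grip 39.71835494041443 open 0.0209
turn (tool) [-0.003  -0.0086  0.0004]
to [0.368, -0.207, 0.25] old-axes [-0.0678  0.2242  0.0024] new-axes [-0.0677  0.2242  0.0037]
t 3.4 tcp [ 0.4897 -0.0069  0.2537] F [ 1.5 -0.5 -1.4] grip 39.71835494041443 open 0.0209
turn (tool) [-0.003  -0.2086  0.0007]
to [0.368, -0.207, 0.25] old-axes [-0.0678  0.2242  0.0024] new-axes [-0.0656  0.2242  0.017 ]
```

Request:
jog_arm:
  motion:
    - {"travel":[-0.0085,0.014,0],"delta_rot":[0,0,0],"claw":255}
    - {"travel":[-0.0085,0.028,0],"delta_rot":[0,0,0],"claw":255}
    - {"travel":[-0.0085,0.028,0],"delta_rot":[0,0,0],"claw":255}
    - {"travel":[-0.0085,0.028,0],"delta_rot":[0,0,0],"claw":255}
    - {"travel":[-0.0085,0.028,0],"delta_rot":[0,0,0],"claw":255}
    - {"travel":[-0.0085,0.028,0],"delta_rot":[0,0,0],"claw":255}
    - {"travel":[-0.0085,0.028,0],"delta_rot":[0,0,0],"claw":255}
    - {"travel":[-0.0085,0.028,0],"delta_rot":[0,0,0],"claw":255}
    - {"travel":[0,0.014,0],"delta_rot":[0,0,0],"claw":255}
    - {"travel":[0,0,0],"delta_rot":[0,-0.052,0],"claw":255}
    - {"travel":[0,0,0],"delta_rot":[0,-0.052,0],"claw":255}
    - {"travel":[0,0,0],"delta_rot":[0,-0.052,0],"claw":255}
    - {"travel":[0,0,0],"delta_rot":[0,-0.052,0],"claw":255}
    - {"travel":[0,0,0],"delta_rot":[0,0,0],"claw":255}
    - {"travel":[0,0,0],"delta_rot":[0,0,0],"claw":255}

```text
time: 4.65
eef_pos: [0.3659, -0.2066, 0.2474]
tcp_rot: [0.987, -0.126, -0.103, -0.013]
contact_force: [-0.7, 1.7, -3.1]
opening: 0.0207
grip_force: 39.7
```

Run:
```python
from h import *
plan([],tool(-.253,.2))
im,d,c=snap('wrist'); P=cloud(d,c); np.savez('w2.npz',im=im,d=d,P=P)
im2,d2,c2=snap('side'); np.savez('s2.npz',im=im2,d=d2,P=cloud(d2,c2))
cv2.imwrite('pics/w2.png',np.hstack([cv2.resize(im[:, :, ::-1],(400,300)),cv2.resize(im2[190:430,220:540,::-1],(400,300))]))
```

```text
t 4.65 tcp [ 0.3659 -0.2066  0.2474] F [-0.7  1.7 -3.1] grip 39.73136007785797 open 0.0207
turn (tool) [-0.0005  0.0088 -0.    ]
```

View pics/w2.png

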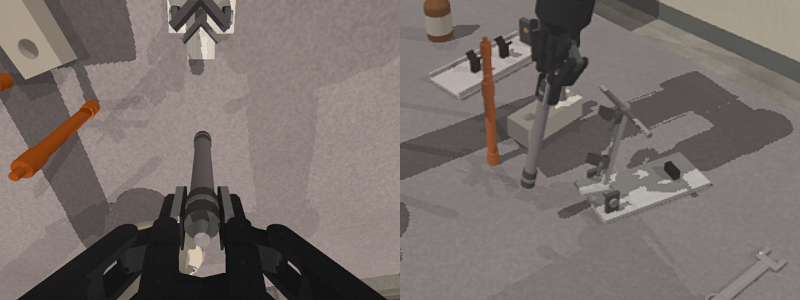

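The left half (wrist) shows the column held with its foot at (203,133) and the cradle V's straight ahead at (200,20). The right half (side) shows the column leaning roughly parallel to the cradle backbone. I'll measure the two relative to each other.

Run:
```python
from h import *
st=bot.state(); R0=R.from_quat(st['tcp_rot']); p=st['eef_pos']
# column-aligned frame: X fwd = tool x, Y = tool y, H = -tool z, origin TCP
def loc(P): q=(P-p)@R0.as_matrix(); q[...,2]*=-1; return q
for f in('w2','s2'):
    D=np.load(f+'.npz'); L=loc(D['P']); g=(D['d']>0); hsv=cv2.cvtColor(D['im'],cv2.COLOR_RGB2HSV)
    g&=(D['P'][...,2]>.02)
    X,Y,H=L[...,0],L[...,1],L[...,2]
    print(f,'column')
    for h in np.arange(-.15,-.02,.015):
        k=g&(abs(H-h)<.0075)&(abs(X)<.03)&(abs(Y)<.03)
        if k.sum()>3: print(round(h,3),k.sum(),'X',np.round(np.percentile(X[k],[2,50,98]),4),'Y',np.round(np.percentile(Y[k],[2,50,98]),4))
    print('cradle')
    for h in np.arange(-.21,.0,.01):
        k=g&(abs(H-h)<.005)&(abs(Y)<.022)&(X>.03)&(X<.2)
        if k.sum()>3: print(round(h,3),k.sum(),'X',np.round(np.percentile(X[k],[2,50,98]),4),'Y',np.round(np.percentile(Y[k],[2,50,98]),4))
D=np.load('s2.npz');P=D['P']
yaw=-.253; f=np.array([np.cos(yaw),np.sin(yaw)]);e=np.array([-f[1],f[0]])
b=np.array([.495,-.24]); u=(P[...,:2]-b)@f; v=(P[...,:2]-b)@e;Z=P[...,2]
k=(D['d']>0)&(abs(v)<.075)&(abs(v)>.025)&(abs(u)<.03)&(Z>.15)&(Z<.2)
print('bar',k.sum(),np.polyfit(v[k],u[k],1),np.percentile(Z[k],[2,50,98]),np.percentile(u[k],[2,98]))
for nm in ('w2',):
    D=np.load(nm+'.npz');P=D['P']; u=(P[...,:2]-b)@f; v=(P[...,:2]-b)@e;Z=P[...,2]
    k=(D['d']>0)&(abs(u)<.05)&(abs(v)<.08)&(Z>.15)&(Z<.2); print('wbar',k.sum())
```

```text
w2 column
-0.15 61 X [0.0029 0.0084 0.0098] Y [-0.0091 -0.0005  0.0105]
-0.135 147 X [0.0013 0.0084 0.0102] Y [-0.0098  0.001   0.0111]
-0.12 247 X [-0.0031  0.0066  0.0097] Y [-0.0094  0.001   0.0107]
-0.105 157 X [0.0013 0.007  0.0083] Y [-0.0081  0.0002  0.0086]
-0.09 186 X [0.0021 0.007  0.0083] Y [-0.0081  0.0002  0.0085]
-0.075 219 X [0.0016 0.0071 0.0083] Y [-0.008   0.0001  0.0086]
-0.06 265 X [0.0019 0.0072 0.0084] Y [-0.0082  0.0001  0.0084]
-0.045 337 X [0.0018 0.0071 0.0085] Y [-0.0084  0.      0.0084]
-0.03 404 X [0.0021 0.0072 0.0085] Y [-0.0084 -0.      0.0083]
cradle
-0.18 1772 X [0.0967 0.1133 0.1428] Y [-0.0177 -0.0012  0.0148]
-0.17 350 X [0.0974 0.1153 0.1432] Y [-0.0176 -0.0012  0.0146]
-0.14 95 X [0.1105 0.1194 0.1275] Y [-0.0183 -0.0018  0.0174]
-0.13 147 X [0.1107 0.1192 0.1276] Y [-0.0187 -0.0017  0.0155]
-0.12 1105 X [0.1119 0.125  0.1399] Y [-0.0195 -0.0017  0.0168]
-0.11 7 X [0.1397 0.14   0.1403] Y [-0.0022 -0.0016 -0.0005]
-0.05 398 X [0.1104 0.119  0.1274] Y [-0.019  -0.002   0.0163]
-0.04 581 X [0.1105 0.119  0.1273] Y [-0.0189 -0.0017  0.0165]
-0.03 1
[... 1123 characters left out ...]
26 0.1514] Y [-0.0064  0.003   0.006 ]
-0.1 31 X [0.1393 0.1421 0.1506] Y [-0.0061  0.0028  0.0056]
-0.09 30 X [0.1392 0.1413 0.1498] Y [-0.0056  0.0025  0.0054]
-0.08 29 X [0.14   0.142  0.1509] Y [-0.0054  0.0023  0.0054]
-0.07 32 X [0.1393 0.1416 0.1497] Y [-0.0054  0.0025  0.0057]
-0.06 30 X [0.1403 0.1427 0.1512] Y [-0.0049  0.0027  0.0052]
-0.05 88 X [0.1115 0.1238 0.1494] Y [-0.0192  0.0026  0.0197]
-0.04 104 X [0.1108 0.1214 0.1481] Y [-0.0181 -0.0014  0.0199]
-0.03 151 X [0.1121 0.1401 0.1482] Y [-0.0206  0.0012  0.0193]
-0.02 27 X [0.1404 0.1434 0.1506] Y [-0.0063  0.0015  0.0056]
bar 197 [0.00536917 0.00036693] [0.18533351 0.19076317 0.19354431] [-0.00345843  0.0058108 ]
wbar 2432
```

Run:
```python
from h import *
st=bot.state(); R0=R.from_quat(st['tcp_rot']); p=st['eef_pos']
for f in('w2','s2'):
    D=np.load(f+'.npz'); L=(D['P']-p)@R0.as_matrix(); X,Y,H=L[...,0],L[...,1],-L[...,2]; g=(D['d']>0)&(D['P'][...,2]>.02)
    k=g&(abs(X)<.02)&(abs(Y)<.02)&(H<-.1); print(f,'foot H',np.percentile(H[k],[0.5,2]))
    k=g&(X>.098)&(X<.112)&(abs(Y+.001)<.014)&(H<-.15)&(H>-.2); print('plate',k.sum(),np.percentile(H[k],[5,25,50,75,95]))
    k=g&(X>.108)&(X<.135)&(abs(Y+.001)<.02)&(H>-.08)&(H<-.015); print('upV',np.percentile(H[k],[1,50,97,99]))
    k=g&(X>.108)&(X<.135)&(abs(Y+.001)<.02)&(H>-.15)&(H<-.08); print('loV',np.percentile(H[k],[1,50,97,99]))
```

```text
w2 foot H [-0.15022473 -0.14849568]
plate 717 [-0.17701195 -0.17628244 -0.17578341 -0.17525909 -0.17453987]
upV [-0.05328666 -0.03441582 -0.03260331 -0.03236732]
loV [-0.14136099 -0.12200716 -0.12047071 -0.1201843 ]
s2 foot H [-0.1501338 -0.148337 ]
plate 62 [-0.1760264  -0.17538691 -0.17473281 -0.17376932 -0.1731029 ]
upV [-0.0524692  -0.03940345 -0.03166078 -0.03113948]
loV [-0.14027719 -0.1270708  -0.1196155  -0.11917995]
```

Request:
jog_arm:
  motion:
    - {"travel":[0.02,0,0],"delta_rot":[0,0,0],"claw":255}
    - {"travel":[0.026,-0.001,0],"delta_rot":[0,0,0],"claw":255}
    - {"travel":[0.026,0,0],"delta_rot":[0,0,0],"claw":255}
    - {"travel":[0.02,0,0],"delta_rot":[0,0,0],"claw":255}
    - {"travel":[0,0,0.011],"delta_rot":[0,0,0],"claw":255}
    - {"travel":[0,0,0.011],"delta_rot":[0,0,0],"claw":255}
    - {"travel":[0.006,0,0],"delta_rot":[0,0,0],"claw":255}
    - {"travel":[0.006,0,0],"delta_rot":[0,0,0],"claw":255}
    - {"travel":[0.004,0,0],"delta_rot":[0,0,0],"claw":255}
    - {"travel":[0.003,0,0],"delta_rot":[0,0,0],"claw":255}
    - {"travel":[0.002,0,0],"delta_rot":[0,0,0],"claw":255}
    - {"travel":[0,0,0],"delta_rot":[0,0,0],"claw":255}

```text
time: 5.75
eef_pos: [0.469, -0.2324, 0.2036]
tcp_rot: [0.987, -0.125, -0.103, -0.013]
contact_force: [-0.9, -0.7, -2.3]
opening: 0.0206
grip_force: 39.7
```

```bash
cat >> h.py <<'E'
def rel():
    st=bot.state(); R0=R.from_quat(st['tcp_rot']); p=st['eef_pos']; plan([],tool(-.253,.209))
    for f in('wrist','side'):
        im,d,c=snap(f); L=(cloud(d,c)-p)@R0.as_matrix(); X,Y,H=L[...,0],L[...,1],-L[...,2]; g=(d>0)
        k=g&(X>.018)&(X<.035)&(abs(Y)<.007)&(H<-.05)&(H>-.1); print(f,'backbone X',np.percentile(X[k],[2,20,50]) if k.sum()>3 else k.sum())
        for a in(-.04,-.09,-.125,-.145):
            k=g&(abs(X)<.015)&(abs(Y)<.0125)&(abs(H-a)<.008); print(a,k.sum(),'col X',np.round(np.percentile(X[k],[2,50,98]),4),'Y',np.round(np.percentile(Y[k],[2,50,98]),4)) if k.sum()>3 else 0
        k=g&(abs(H+.04)<.007)&(abs(Y)<.024)&(abs(Y)>.0125)&(abs(X)<.02); print('V Y',np.percentile(Y[k],[1,99]),'X',np.percentile(X[k],[1,50])) if k.sum()>3 else 0
    return im
E
python3 - <<'E'
from h import *
rel()
E
```

```text
t 5.75 tcp [ 0.469  -0.2324  0.2036] F [-0.9 -0.7 -2.3] grip 39.69325661659241 open 0.0206
turn (tool) [ 0.     -0.0017  0.0002]
wrist backbone X 0
-0.125 12 col X [0.0094 0.0119 0.0135] Y [-0.0117 -0.0003  0.0111]
-0.145 16 col X [0.0046 0.0097 0.0147] Y [-0.0116  0.0081  0.0116]
side backbone X [0.01964983 0.02659576 0.02803681]
-0.04 68 col X [-0.011  -0.0063  0.0028] Y [-0.0024  0.0071  0.0108]
-0.09 59 col X [-0.0111 -0.0062  0.0052] Y [-0.0041  0.0071  0.0108]
-0.125 75 col X [-0.013  -0.0074  0.0032] Y [-0.006   0.0071  0.0117]
-0.145 84 col X [-0.0141 -0.0079  0.0131] Y [-0.0109  0.0074  0.0121]
```

Request:
jog_arm:
  motion:
    - {"travel":[0.0015,0,0],"delta_rot":[0,0,0],"claw":255}
    - {"travel":[0.001,0,0],"delta_rot":[0,0,0],"claw":255}
    - {"travel":[0,0,0.0015],"delta_rot":[0,0,0],"claw":255}
    - {"travel":[0,0,0.001],"delta_rot":[0,0,0],"claw":255}
    - {"travel":[0,0,0],"delta_rot":[0,0,0],"claw":255}
    - {"travel":[0,0,0],"delta_rot":[0,0,0],"claw":255}

```text
time: 6.35
eef_pos: [0.4702, -0.2327, 0.2004]
tcp_rot: [0.987, -0.125, -0.103, -0.013]
contact_force: [-0.9, 0.2, -2.7]
opening: 0.021
grip_force: 39.9
```

Run:
```python
from h import *
rel()
```

```text
t 6.35 tcp [ 0.4702 -0.2327  0.2004] F [-0.9  0.2 -2.7] grip 39.89360868930817 open 0.021
turn (tool) [ 0.0001 -0.0008  0.0001]
wrist backbone X [0.0343424  0.03453773 0.03464138]
-0.09 88 col X [0.0055 0.0078 0.0114] Y [-0.0123 -0.0006  0.012 ]
-0.145 199 col X [0.0007 0.0083 0.0149] Y [-0.0124  0.0069  0.0119]
side backbone X [0.02092415 0.02487548 0.02645084]
-0.04 68 col X [-0.0096 -0.0061  0.0033] Y [-0.0035  0.0076  0.0108]
-0.09 69 col X [-0.0108 -0.0047  0.0132] Y [-0.0028  0.0074  0.0108]
-0.125 74 col X [-0.0118 -0.0072  0.0034] Y [-0.0044  0.0075  0.0123]
-0.145 85 col X [-0.014  -0.0091  0.0141] Y [-0.0117  0.0072  0.0124]
```

Request:
jog_arm:
  motion:
    - {"travel":[0.0007,0,0],"delta_rot":[0,0,0],"claw":255}
    - {"travel":[0,0,0.0008],"delta_rot":[0,0,0],"claw":255}
    - {"travel":[0.0,0,0],"delta_rot":[0,0,0],"claw":255}
    - {"travel":[0,0,0],"delta_rot":[0,0,0],"claw":255}

```text
time: 6.78
eef_pos: [0.4707, -0.2328, 0.2001]
tcp_rot: [0.987, -0.125, -0.103, -0.013]
contact_force: [-1.9, 2.2, 3.1]
opening: 0.0212
grip_force: 40.3
```

Request:
jog_arm:
  motion:
    - {"travel":[0.0007,0,0],"delta_rot":[0,0,0],"claw":255}
    - {"travel":[0,0,0.0008],"delta_rot":[0,0,0],"claw":255}
    - {"travel":[0.0,0,0],"delta_rot":[0,0,0],"claw":255}
    - {"travel":[0,0,0],"delta_rot":[0,0,0],"claw":255}

```text
time: 7.12
eef_pos: [0.4713, -0.233, 0.2]
tcp_rot: [0.987, -0.125, -0.103, -0.013]
contact_force: [-2.5, 4.4, 8.7]
opening: 0.0208
grip_force: 40.9
```

Request:
jog_arm:
  motion:
    - {"travel":[0,0,0],"delta_rot":[0,0,0],"claw":185}
    - {"travel":[0,0,0],"delta_rot":[0,0,0],"claw":180}
    - {"travel":[0,0,0],"delta_rot":[0,0,0],"claw":150}
    - {"travel":[0,0,0],"delta_rot":[0,0,0],"claw":120}
    - {"travel":[0,0,0],"delta_rot":[0,0,0],"claw":110}
    - {"travel":[0,0,0],"delta_rot":[0,0,0],"claw":110}

```text
time: 7.62
eef_pos: [0.4714, -0.2331, 0.1984]
tcp_rot: [0.987, -0.125, -0.103, -0.013]
contact_force: [-0.2, -0.2, -0.1]
opening: 0.0485
grip_force: 0.0
```

Run:
```python
from h import *
im=rel(); im2,_,_=snap('wrist')
cv2.imwrite('pics/rel1.png',np.hstack([cv2.resize(im2[:, :, ::-1],(400,300)),cv2.resize(im[230:380,320:520,::-1],(400,300))]))
```

```text
t 7.62 tcp [ 0.4714 -0.2331  0.1984] F [-0.2 -0.2 -0.1] grip 0.0 open 0.0485
turn (tool) [ 0.0001 -0.0009  0.0002]
wrist backbone X [0.03299637 0.03319127 0.03331336]
-0.09 114 col X [0.0033 0.0063 0.0104] Y [-0.0123  0.0074  0.0124]
-0.145 225 col X [-0.0011  0.008   0.0147] Y [-0.0124  0.0069  0.0119]
side backbone X [0.01983416 0.02337968 0.0250347 ]
-0.04 63 col X [-0.0105 -0.0062  0.0047] Y [-0.0038  0.006   0.0092]
-0.09 78 col X [-0.011  -0.0055  0.0143] Y [-0.0032  0.0063  0.0112]
-0.125 75 col X [-0.014  -0.009   0.0035] Y [-0.004   0.008   0.0117]
-0.145 80 col X [-0.0139 -0.0084  0.0131] Y [-0.0111  0.008   0.0122]
```

View pics/rel1.png

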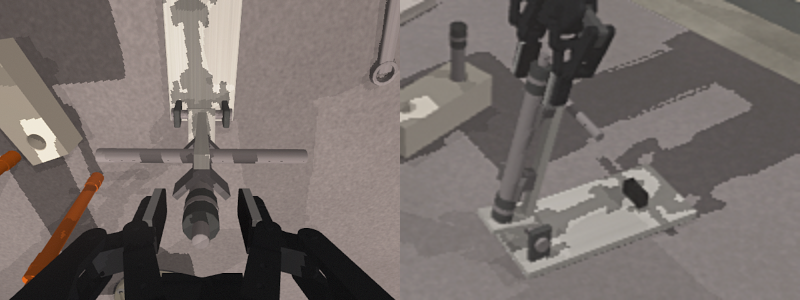

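The wrist view (left) shows the column standing in both V's with its stem at (200,240) and the fingers clear of it. The side view (right) agrees: foot on the plate at (505,215), against the V's. Next I'll retreat upward, turn upright, close the fingers and set up at the bar.

Request:
jog_arm:
  motion:
    - {"travel":[0,0,-0.005],"delta_rot":[0,0,0],"claw":110}
    - {"travel":[0,0,-0.01],"delta_rot":[0,0,0],"claw":110}
    - {"travel":[0,0,-0.02],"delta_rot":[0,0,0],"claw":110}
    - {"travel":[0,0,-0.02],"delta_rot":[0,0,0],"claw":110}
    - {"travel":[0,0,-0.025],"delta_rot":[0,0,0],"claw":110}
    - {"travel":[0,0,0],"delta_rot":[0,0.1,0],"claw":255}
    - {"travel":[0,0,0],"delta_rot":[0,0.109,0],"claw":255}
    - {"travel":[0,0,0],"delta_rot":[0,0,0],"claw":255}

```text
time: 8.43
eef_pos: [0.485, -0.2368, 0.2782]
tcp_rot: [0.992, -0.126, 0.004, 0.0]
contact_force: [0.4, -0.8, 1.4]
opening: 0.0128
grip_force: 0.0
```

Run:
```python
from h import *
plan([[.4785,-.184,.275],[.4785,-.184,.172]],tool(-.253))
f=np.array([.968,-.25]);b=.155
th=np.r_[.209,.25:1.16:.1]
print(np.round([(t,b*np.sin(t),.035+b*np.cos(t)) for t in th],4))
im,d,c=snap('side'); P=cloud(d,c);bb=np.array([.495,-.24]);e=np.array([.25,.968])
u=(P[...,:2]-bb)@f; v=(P[...,:2]-bb)@e;Z=P[...,2]
k=(d>0)&(abs(v)<.07)&(abs(v)>.025)&(abs(u)<.03)&(Z>.15)&(Z<.2); print('bar',k.sum(),np.percentile(u[k],[5,50,95]),np.percentile(Z[k],[5,50,95]))
k=(d>0)&(abs(v)<.02)&(abs(u)<.05)&(Z>.22); print('coltop',k.sum(),np.median(u[k]),np.median(v[k]),Z[k].max())
```

```text
t 8.43 tcp [ 0.485  -0.2368  0.2782] F [ 0.4 -0.8  1.4] grip 0.0 open 0.0128
turn (tool) [-0.0001 -0.0071  0.0001]
to [0.4785, -0.184, 0.275] old-axes [-0.0195 -0.0495  0.0031] new-axes [-0.0195 -0.0495  0.0032]
to [0.4785, -0.184, 0.172] old-axes [-0.0007  0.      0.103 ] new-axes [0.    0.    0.103]
[[0.209  0.0322 0.1866]
 [0.25   0.0383 0.1852]
 [0.35   0.0531 0.1806]
 [0.45   0.0674 0.1746]
 [0.55   0.081  0.1671]
 [0.65   0.0938 0.1584]
 [0.75   0.1057 0.1484]
 [0.85   0.1164 0.1373]
 [0.95   0.1261 0.1252]
 [1.05   0.1345 0.1121]
 [1.15   0.1415 0.0983]]
bar 144 [-2.71346401e-03 -7.34656758e-05  5.47277896e-03] [0.18542937 0.19062572 0.19282787]
coltop 1465 -0.024623376634822395 -0.007657755175011124 0.5370895113659008
```

Request:
jog_arm:
  motion:
    - {"travel":[-0.0095,-0.025,0],"delta_rot":[0,-0.007,0],"claw":255}
    - {"travel":[-0.01,-0.0245,0],"delta_rot":[0,0,0],"claw":255}
    - {"travel":[0,0,0.02],"delta_rot":[0,0,0],"claw":255}
    - {"travel":[0,0,0.028],"delta_rot":[0,0,0],"claw":255}
    - {"travel":[0,0,0.028],"delta_rot":[0,0,0],"claw":255}
    - {"travel":[0,0,0.028],"delta_rot":[0,0,0],"claw":255}
    - {"travel":[0.006,0,0],"delta_rot":[0,0,0],"claw":255}
    - {"travel":[0.004,0,0],"delta_rot":[0,0,0],"claw":255}
    - {"travel":[0,0,0],"delta_rot":[0,0,0],"claw":255}

```text
time: 9.23
eef_pos: [0.4911, -0.187, 0.1731]
tcp_rot: [0.992, -0.126, -0.003, -0.0]
contact_force: [0.3, -0.5, 0.6]
opening: -0.0001
grip_force: 0.0
```

Run:
```python
from h import *
plan([],tool(-.253))
im,d,c=snap('side'); cv2.imwrite('pics/push0.png',cv2.resize(im[170:370,300:540,::-1],(720,600)))
```

```text
t 9.23 tcp [ 0.4911 -0.187   0.1731] F [ 0.3 -0.5  0.6] grip 0.0 open -0.0001
turn (tool) [0.0006 0.0061 0.0005]
```

View pics/push0.png

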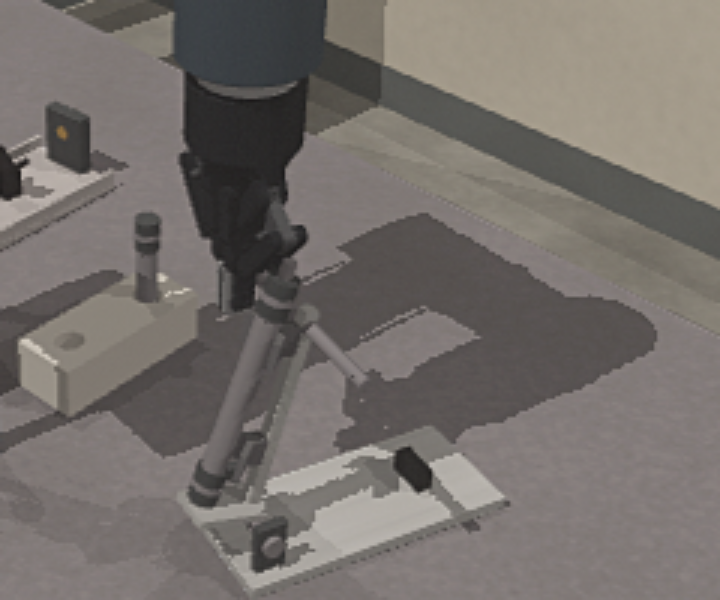

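The side view shows the column seated, foot on the plate at (207,485). The closed fingers, seen at (240,290), are behind the far half of the bar and beside the column. I'll push along the arc slowly.

Request:
jog_arm:
  motion:
    - {"travel":[0.002,0,0],"delta_rot":[0,0,0],"claw":255}
    - {"travel":[0.0025,0,0.0005],"delta_rot":[0,0,0],"claw":255}
    - {"travel":[0.003,0,0.001],"delta_rot":[0,0,0],"claw":255}
    - {"travel":[0.0049,0,0.0015],"delta_rot":[0,0,0],"claw":255}
    - {"travel":[0.0049,0,0.0015],"delta_rot":[0,0,0],"claw":255}
    - {"travel":[0.0049,0,0.0015],"delta_rot":[0,0,0],"claw":255}
    - {"travel":[0.0048,0,0.002],"delta_rot":[0,0,0],"claw":255}
    - {"travel":[0.0048,0,0.002],"delta_rot":[0,0,0],"claw":255}
    - {"travel":[0.0048,0,0.002],"delta_rot":[0,0,0],"claw":255}
    - {"travel":[0.0045,0,0.0025],"delta_rot":[0,0,0],"claw":255}
    - {"travel":[0.0045,0,0.0025],"delta_rot":[0,0,0],"claw":255}
    - {"travel":[0.0045,0,0.0025],"delta_rot":[0,0,0],"claw":255}

```text
time: 10.28
eef_pos: [0.5392, -0.1993, 0.1531]
tcp_rot: [0.992, -0.126, -0.003, -0.0]
contact_force: [-3.0, 1.6, 4.4]
opening: -0.0003
grip_force: 1.8
```

Request:
jog_arm:
  motion:
    - {"travel":[0.0043,0,0.0029],"delta_rot":[0,0,0],"claw":255}
    - {"travel":[0.0043,0,0.0029],"delta_rot":[0,0,0],"claw":255}
    - {"travel":[0.0043,0,0.0029],"delta_rot":[0,0,0],"claw":255}
    - {"travel":[0.004,0,0.0033],"delta_rot":[0,0,0],"claw":255}
    - {"travel":[0.004,0,0.0033],"delta_rot":[0,0,0],"claw":255}
    - {"travel":[0.004,0,0.0033],"delta_rot":[0,0,0],"claw":255}
    - {"travel":[0.0036,0,0.0037],"delta_rot":[0,0,0],"claw":255}
    - {"travel":[0.0036,0,0.0037],"delta_rot":[0,0,0],"claw":255}
    - {"travel":[0.0036,0,0.0037],"delta_rot":[0,0,0],"claw":255}
    - {"travel":[0.0032,0,0.004],"delta_rot":[0,0,0],"claw":255}
    - {"travel":[0.0032,0,0.004],"delta_rot":[0,0,0],"claw":255}
    - {"travel":[0.0032,0,0.004],"delta_rot":[0,0,0],"claw":255}
    - {"travel":[0,0,0],"delta_rot":[0,0,0],"claw":255}

```text
time: 11.37
eef_pos: [0.5817, -0.2103, 0.1094]
tcp_rot: [0.992, -0.126, -0.004, -0.001]
contact_force: [0.1, 1.0, -0.6]
opening: 0.0002
grip_force: 0.0
```

```bash
cat >> h.py <<'E'
F=np.array([.968,-.25]);E_=np.array([.25,.968]);HG=np.array([.4642,-.232])
def bar():
    st=bot.state(); print('tcp s,v,z',(st['eef_pos'][:2]-HG)@F,(st['eef_pos'][:2]-HG)@E_,st['eef_pos'][2],'F',np.round(st['contact_force'],1))
    im,d,c=snap('side'); P=cloud(d,c); s=(P[...,:2]-HG)@F; v=(P[...,:2]-HG)@E_; Z=P[...,2]
    k=(d>0)&(v<-.035)&(v>-.068)&(s>.02)&(s<.175)&(Z>.025)&(Z<.2); print('bar',k.sum(),'s',np.percentile(s[k],[5,50,95]),'z',np.percentile(Z[k],[5,50,95]))
    return im
E
python3 - <<'E'
from h import *
im=bar(); cv2.imwrite('pics/push1.png',cv2.resize(im[170:370,300:540,::-1],(720,600)))
E
```

```text
tcp s,v,z 0.10831396410766389 0.050370551873382095 0.10940547614716375 F [ 0.1  1.  -0.6]
bar 66 s [0.11943595 0.12176244 0.12690154] z [0.13005277 0.13417517 0.13638869]
```

View pics/push1.png

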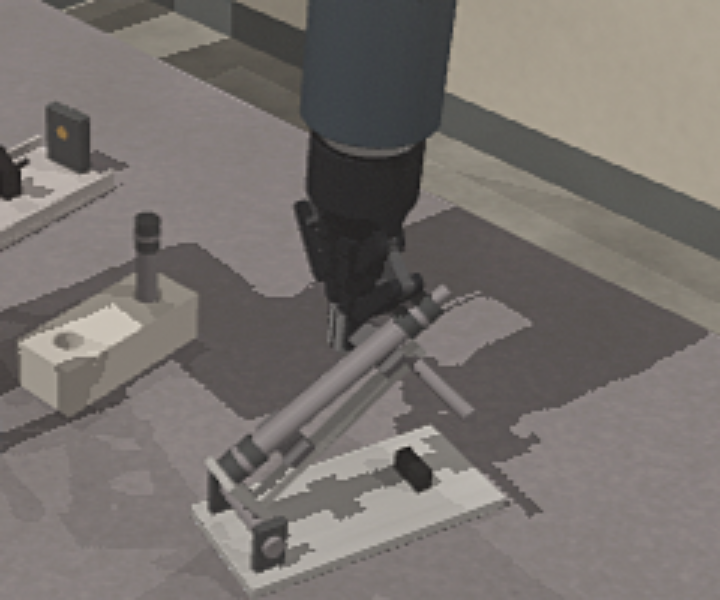

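The cradle is at about 0.9 rad with the column lying in its V's, stem end at (440,295) and bar end at (465,408). Next I'll back off, go over the bar and press it down.

Request:
jog_arm:
  motion:
    - {"travel":[-0.012,0,0],"delta_rot":[0,0,0],"claw":255}
    - {"travel":[0,0,-0.024],"delta_rot":[0,0,0],"claw":255}
    - {"travel":[0,0,-0.024],"delta_rot":[0,0,0],"claw":255}
    - {"travel":[0.015,0,0],"delta_rot":[0,0,0],"claw":255}
    - {"travel":[0.015,0,0],"delta_rot":[0,0,0],"claw":255}
    - {"travel":[0,0,0.008],"delta_rot":[0,0,0],"claw":255}
    - {"travel":[0,0,0.006],"delta_rot":[0,0,0],"claw":255}
    - {"travel":[0,0,0],"delta_rot":[0,0,0],"claw":255}

```text
time: 12.08
eef_pos: [0.5979, -0.2147, 0.1424]
tcp_rot: [0.992, -0.126, -0.005, -0.001]
contact_force: [-0.3, 0.8, -0.1]
opening: 0.0001
grip_force: 0.0
```

Request:
jog_arm:
  motion:
    - {"travel":[0,0,0.003],"delta_rot":[0,0,0],"claw":255}
    - {"travel":[0.0015,0,0.004],"delta_rot":[0,0,0],"claw":255}
    - {"travel":[0.002,0,0.004],"delta_rot":[0,0,0],"claw":255}
    - {"travel":[0.002,0,0.004],"delta_rot":[0,0,0],"claw":255}
    - {"travel":[0.0025,0,0.0045],"delta_rot":[0,0,0],"claw":255}
    - {"travel":[0.0025,0,0.0045],"delta_rot":[0,0,0],"claw":255}
    - {"travel":[0.0025,0,0.0045],"delta_rot":[0,0,0],"claw":255}
    - {"travel":[0.002,0,0.0047],"delta_rot":[0,0,0],"claw":255}
    - {"travel":[0.002,0,0.0047],"delta_rot":[0,0,0],"claw":255}
    - {"travel":[0.002,0,0.0047],"delta_rot":[0,0,0],"claw":255}
    - {"travel":[0.0017,0,0.0049],"delta_rot":[0,0,0],"claw":255}
    - {"travel":[0.0017,0,0.0049],"delta_rot":[0,0,0],"claw":255}
    - {"travel":[0.0017,0,0.0049],"delta_rot":[0,0,0],"claw":255}

```text
time: 13.17
eef_pos: [0.6227, -0.221, 0.0869]
tcp_rot: [0.992, -0.126, -0.003, -0.0]
contact_force: [2.3, -1.0, 3.3]
opening: 0.0001
grip_force: 1.7
```

Run:
```python
from h import *
bar()
```

```text
tcp s,v,z 0.15066892919398903 0.05029694393476345 0.08693777913663371 F [ 2.3 -1.   3.3]
bar 67 s [0.14430971 0.14677041 0.15202658] z [0.07978569 0.08620621 0.08853997]
```

Request:
jog_arm:
  motion:
    - {"travel":[0.001,0,0.005],"delta_rot":[0,0,0],"claw":255}
    - {"travel":[0.001,0,0.005],"delta_rot":[0,0,0],"claw":255}
    - {"travel":[0.001,0,0.005],"delta_rot":[0,0,0],"claw":255}
    - {"travel":[0.001,0,0.005],"delta_rot":[0,0,0],"claw":255}
    - {"travel":[0.0005,0,0.005],"delta_rot":[0,0,0],"claw":255}
    - {"travel":[0,0,0.005],"delta_rot":[0,0,0],"claw":255}
    - {"travel":[0,0,0.005],"delta_rot":[0,0,0],"claw":255}
    - {"travel":[0,0,0.004],"delta_rot":[0,0,0],"claw":255}
    - {"travel":[0,0,0.003],"delta_rot":[0,0,0],"claw":255}
    - {"travel":[0,0,0.002],"delta_rot":[0,0,0],"claw":255}
    - {"travel":[0,0,0],"delta_rot":[0,0,0],"claw":255}

```text
time: 14.13
eef_pos: [0.6259, -0.2218, 0.0427]
tcp_rot: [0.992, -0.126, -0.004, -0.001]
contact_force: [0.7, 0.8, -0.1]
opening: 0.0
grip_force: 0.0
```

Request:
jog_arm:
  motion:
    - {"travel":[0,0,0.0015],"delta_rot":[0,0,0],"claw":255}
    - {"travel":[0,0,0.0015],"delta_rot":[0,0,0],"claw":255}
    - {"travel":[0,0,0],"delta_rot":[0,0,0],"claw":255}

```text
time: 14.38
eef_pos: [0.626, -0.2219, 0.0401]
tcp_rot: [0.992, -0.126, -0.004, -0.0]
contact_force: [0.1, -0.6, 0.8]
opening: 0.0002
grip_force: 0.2
```

Request:
jog_arm:
  motion:
    - {"travel":[0,0,0.001],"delta_rot":[0,0,0],"claw":255}
    - {"travel":[0,0,0.001],"delta_rot":[0,0,0],"claw":255}
    - {"travel":[0,0,0],"delta_rot":[0,0,0],"claw":255}

```text
time: 14.63
eef_pos: [0.6262, -0.2219, 0.0398]
tcp_rot: [0.992, -0.126, -0.003, -0.0]
contact_force: [-4.0, 1.9, 7.8]
opening: -0.0003
grip_force: 4.2
```

Request:
jog_arm:
  motion:
    - {"travel":[0,0,0.001],"delta_rot":[0,0,0],"claw":255}
    - {"travel":[0,0,0.001],"delta_rot":[0,0,0],"claw":255}
    - {"travel":[0,0,0],"delta_rot":[0,0,0],"claw":255}

```text
time: 14.88
eef_pos: [0.6263, -0.222, 0.0395]
tcp_rot: [0.992, -0.126, -0.003, 0.0]
contact_force: [-7.0, 4.0, 16.1]
opening: -0.0002
grip_force: 8.3
```

Run:
```python
from h import *
bar()
plan([],tool(-.253))
```

```text
tcp s,v,z 0.15438308833321218 0.050223609773066336 0.03951468669189695 F [-7.   4.  16.1]
bar 70 s [0.15183448 0.15398435 0.15940295] z [0.03362724 0.03916467 0.04120913]
t 14.93 tcp [ 0.6263 -0.222   0.0395] F [-6.2  3.2 16.3] grip 8.328717201948166 open -0.0
turn (tool) [0.0007 0.0053 0.001 ]
```

Request:
jog_arm:
  motion:
    - {"travel":[0,0,-0.01],"delta_rot":[0,0,0],"claw":255}
    - {"travel":[0,0,-0.03],"delta_rot":[0,0,0],"claw":255}
    - {"travel":[0,0,-0.035],"delta_rot":[0,0,0],"claw":100}
    - {"travel":[0,0,-0.035],"delta_rot":[0,0,0],"claw":100}
    - {"travel":[-0.0265,0.025,0],"delta_rot":[0,0.005,0.001],"claw":100}
    - {"travel":[-0.0265,0.025,0],"delta_rot":[0,0,0],"claw":100}
    - {"travel":[0,0,0],"delta_rot":[0,0,0],"claw":100}
    - {"travel":[0,0,0],"delta_rot":[0,0,0],"claw":100}

```text
time: 15.6
eef_pos: [0.562, -0.2581, 0.1473]
tcp_rot: [0.992, -0.128, -0.0, -0.0]
contact_force: [-0.6, 0.1, -0.3]
opening: 0.0522
grip_force: 0.0
```

Run:
```python
from h import *
plan([],tool(-.253)); st=bot.state(); p=st['eef_pos']; print('s,v',(p[:2]-HG)@F,(p[:2]-HG)@E_)
for n in('wrist','side'):
    im,d,c=snap(n); P=cloud(d,c); s=(P[...,:2]-HG)@F; v=(P[...,:2]-HG)@E_; Z=P[...,2]
    if n=='wrist': cv2.imwrite('pics/flat_w.png',im[:,:,::-1])
    k=(d>0)&(abs(v)<.02)&(s>.06)&(s<.14)&(Z>.058)&(Z<.085)
    for a in(.06,.08,.1,.12,.14,.16,.18,.2):
        k=(d>0)&(abs(v)<.016)&(abs(s-a)<.008)&(Z>.06)&(Z<.085)
        if k.sum()>4: print(n,a,k.sum(),'v',np.round(np.percentile(v[k],[2,50,98]),4),'ztop',np.round(np.percentile(Z[k],97),4))
    k=(d>0)&(abs(v)<.012)&(s>.1)&(Z>.063)&(Z<.085); print('s max',np.percentile(s[k],[99,99.8]) if k.sum()>4 else 0)
```

```text
t 15.6 tcp [ 0.562  -0.2581  0.1473] F [-0.6  0.1 -0.3] grip 0.0 open 0.0522
turn (tool) [-0.0002  0.0008 -0.0027]
s,v 0.10115256209084597 -0.0008058077073305331
wrist 0.06 1027 v [-0.0156  0.001   0.0156] ztop 0.0771
wrist 0.08 636 v [-0.0055  0.0033  0.0119] ztop 0.0766
wrist 0.1 680 v [-0.0061  0.0026  0.0108] ztop 0.076
wrist 0.12 738 v [-0.0067  0.0018  0.0099] ztop 0.0754
wrist 0.14 1282 v [-0.0152  0.      0.0151] ztop 0.0745
wrist 0.16 1054 v [-0.0143 -0.0001  0.0142] ztop 0.0746
wrist 0.18 1185 v [-0.0111 -0.0007  0.01  ] ztop 0.0754
wrist 0.2 539 v [-0.0091 -0.0013  0.008 ] ztop 0.0741
s max [0.20419364 0.20541126]
side 0.06 61 v [-0.009  -0.0031  0.0087] ztop 0.0792
side 0.08 58 v [-0.0073 -0.0033  0.0062] ztop 0.078
side 0.1 59 v [-0.0082 -0.0031  0.0064] ztop 0.0776
side 0.12 59 v [-0.0095 -0.0046  0.0065] ztop 0.0769
side 0.14 72 v [-0.0134 -0.0049  0.0157] ztop 0.0763
side 0.16 65 v [-0.0111 -0.0054  0.0126] ztop 0.0763
side 0.18 68 v [-0.0132 -0.0079  0.0048] ztop 0.0765
side 0.2 24 v [-0.0118 -0.0053  0.005 ] ztop 0.0748
s max [0.20408731 0.20593468]
```

View pics/flat_w.png

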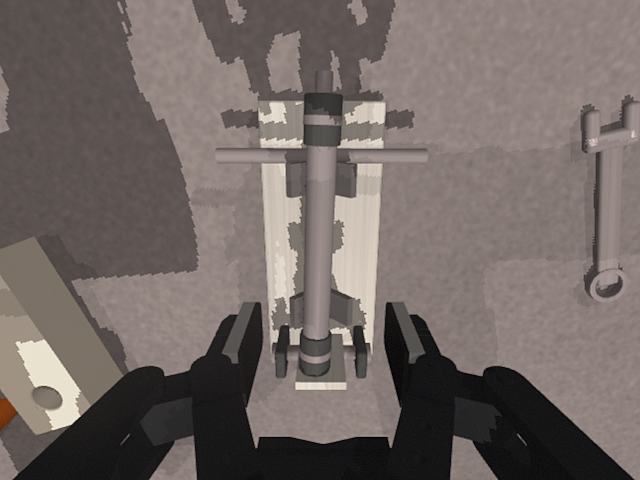

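The wrist view shows the cradle flat and the column lying in it, stem at (324,80) and foot at (315,365). The V centres are at x≈322, so the foot end sits about 4 mm off to the left and slightly high. I'll centre it near the lower V with a gentle grip, press it down a little and release.

Request:
jog_arm:
  motion:
    - {"travel":[-0.016,0,0],"delta_rot":[0,0,0],"claw":100}
    - {"travel":[0,0,0.033],"delta_rot":[0,0,0],"claw":100}
    - {"travel":[0,0,0.033],"delta_rot":[0,0,0],"claw":100}
    - {"travel":[0,0,0.033],"delta_rot":[0,0,0],"claw":100}
    - {"travel":[0,0,0],"delta_rot":[0,0,0],"claw":140}
    - {"travel":[0,0,0],"delta_rot":[0,0,0],"claw":170}
    - {"travel":[0,0,0],"delta_rot":[0,0,0],"claw":195}
    - {"travel":[0,0,0],"delta_rot":[0,0,0],"claw":210}
    - {"travel":[0,0,0],"delta_rot":[0,0,0],"claw":215}
  squeeze: 20

```text
time: 16.45
eef_pos: [0.5496, -0.2534, 0.0499]
tcp_rot: [0.992, -0.126, 0.002, 0.0]
contact_force: [0.7, 1.0, 1.3]
opening: 0.0172
grip_force: 20.9
```

Request:
jog_arm:
  motion:
    - {"travel":[0,0,0.001],"delta_rot":[0,0,0],"claw":215}
    - {"travel":[0,0,0.001],"delta_rot":[0,0,0],"claw":215}
    - {"travel":[0,0,0],"delta_rot":[0,0,0],"claw":215}

```text
time: 16.7
eef_pos: [0.5497, -0.2535, 0.0497]
tcp_rot: [0.992, -0.126, 0.002, 0.0]
contact_force: [-2.7, 5.4, 13.4]
opening: 0.0169
grip_force: 22.0
```

Request:
jog_arm:
  motion:
    - {"travel":[0,0,0],"delta_rot":[0,0,0],"claw":195}
    - {"travel":[0,0,0],"delta_rot":[0,0,0],"claw":170}
    - {"travel":[0,0,0],"delta_rot":[0,0,0],"claw":110}
    - {"travel":[0,0,0],"delta_rot":[0,0,0],"claw":100}
    - {"travel":[0,0,-0.033],"delta_rot":[0,0,0],"claw":100}
    - {"travel":[0,0,-0.033],"delta_rot":[0,0,0],"claw":100}
    - {"travel":[0.015,0,-0.033],"delta_rot":[0,0,0],"claw":100}
    - {"travel":[0,0,0],"delta_rot":[0,0,0],"claw":100}
    - {"travel":[0,0,0],"delta_rot":[0,0,0],"claw":100}

```text
time: 17.45
eef_pos: [0.5641, -0.2575, 0.1469]
tcp_rot: [0.992, -0.127, 0.002, 0.0]
contact_force: [-0.5, -0.3, -1.0]
opening: 0.052
grip_force: 0.0
```

```bash
cat > chk.py <<'E'
from h import *
plan([],tool(-.253)); st=bot.state(); p=st['eef_pos']; print('s,v',(p[:2]-HG)@F,(p[:2]-HG)@E_)
for n in('wrist','side'):
    im,d,c=snap(n); P=cloud(d,c); s=(P[...,:2]-HG)@F; v=(P[...,:2]-HG)@E_; Z=P[...,2]
    if n=='wrist': cv2.imwrite('pics/flat_w2.png',im[:,:,::-1]); np.savez('fw.npz',im=im,d=d,P=P)
    for a in(.02,.035,.06,.08,.1,.12,.14,.16,.18,.2):
        k=(d>0)&(abs(v)<.016)&(abs(s-a)<.007)&(Z>.068)&(Z<.085)
        if k.sum()>4: print(n,a,k.sum(),'v',np.round(np.percentile(v[k],[2,50,98]),4),'ztop',np.round(np.percentile(Z[k],97),4))
    for a,b in((.046,.066),(.134,.154)):
        k=(d>0)&(abs(v)<.03)&(s>a+.002)&(s<b-.003)&(Z>.057)&(Z<.0665)&(abs(v)>.012); print('V edges',k.sum(),np.percentile(v[k],[1,99]) if k.sum()>4 else 0)
E
python3 chk.py
```

```text
t 17.45 tcp [ 0.5641 -0.2575  0.1469] F [-0.5 -0.3 -1. ] grip 0.0 open 0.052
turn (tool) [-0.     -0.0039 -0.0008]
s,v 0.10311473693003931 0.00028301614769569994
wrist 0.02 982 v [-0.0147  0.0007  0.0152] ztop 0.0838
wrist 0.035 577 v [-0.0089  0.0013  0.0109] ztop 0.076
wrist 0.06 491 v [-0.0154  0.0006  0.0086] ztop 0.0741
wrist 0.08 507 v [-0.0072  0.0006  0.0089] ztop 0.0745
wrist 0.1 551 v [-0.007   0.0006  0.0087] ztop 0.0742
wrist 0.12 587 v [-0.0074  0.0005  0.0085] ztop 0.0742
wrist 0.14 668 v [-0.0151  0.0005  0.0083] ztop 0.0743
wrist 0.16 705 v [-0.0077  0.0005  0.0085] ztop 0.0747
wrist 0.18 947 v [-0.0096 -0.0001  0.01  ] ztop 0.0764
wrist 0.2 350 v [-0.0077 -0.0001  0.0075] ztop 0.075
V edges 192 [-0.02025039  0.02205078]
V edges 279 [-0.02065617  0.02163241]
side 0.02 33 v [-0.0118 -0.0052  0.0119] ztop 0.0842
side 0.035 50 v [-0.0108 -0.0055  0.0062] ztop 0.0786
side 0.06 46 v [-0.0106 -0.0029  0.0158] ztop 0.0758
side 0.08 37 v [-0.0103 -0.0027  0.0063] ztop 0.0754
side 0.1 41 v [-0.0094 -0.0033  0.0049] ztop 0.0763
side 0.12 38 v [-0.0094 -0.0033  0.0059] ztop 0.0761
side 0.14 43 v [-0.0092 -0.0031  0.0139] ztop 0.0754
side 0.16 41 v [-0.0095 -0.003   0.005 ] ztop 0.0761
side 0.18 46 v [-0.0116 -0.005   0.0075] ztop 0.0788
side 0.2 13 v [-0.0089 -0.0032  0.001 ] ztop 0.0749
V edges 9 [-0.01302286  0.01823967]
V edges 8 [-0.0167775   0.01775848]
```

The column is now level (tube top 0.0743) and centred in both V's, and it has been free for more than 0.2 s. I'll grip it at mid-length and lift.

Request:
jog_arm:
  motion:
    - {"travel":[-0.001,0,0],"delta_rot":[0,-0.004,0],"claw":100}
    - {"travel":[0,0,0.033],"delta_rot":[0,0,0],"claw":100}
    - {"travel":[0,0,0.034],"delta_rot":[0,0,0],"claw":100}
    - {"travel":[0,0,0.034],"delta_rot":[0,0,0],"claw":100}
    - {"travel":[0,0,0],"delta_rot":[0,0,0],"claw":140}
    - {"travel":[0,0,0],"delta_rot":[0,0,0],"claw":180}
    - {"travel":[0,0,0],"delta_rot":[0,0,0],"claw":255}
    - {"travel":[0,0,0],"delta_rot":[0,0,0],"claw":255}
    - {"travel":[0,0,0],"delta_rot":[0,0,0],"claw":255}
    - {"travel":[0,0,0],"delta_rot":[0,0,0],"claw":255}
  squeeze: 50

```text
time: 18.38
eef_pos: [0.5619, -0.2569, 0.0453]
tcp_rot: [0.992, -0.126, -0.001, -0.0]
contact_force: [0.7, 0.6, 1.3]
opening: 0.0165
grip_force: 49.1
```

Request:
jog_arm:
  motion:
    - {"travel":[0,0,-0.01],"delta_rot":[0,0,0],"claw":255}
    - {"travel":[0,0,-0.02],"delta_rot":[0,0,0],"claw":255}
    - {"travel":[0,0,-0.03],"delta_rot":[0,0,0],"claw":255}
    - {"travel":[0,0,-0.03],"delta_rot":[0,0,0],"claw":255}
    - {"travel":[0,0,-0.03],"delta_rot":[0,0,0],"claw":255}
    - {"travel":[0,0,-0.03],"delta_rot":[0,0,0],"claw":255}
    - {"travel":[0,0,-0.03],"delta_rot":[0,0,0],"claw":255}
    - {"travel":[0,0,-0.015],"delta_rot":[0,0,0],"claw":255}
    - {"travel":[0,0,0],"delta_rot":[0,0,0],"claw":255}

```text
time: 19.13
eef_pos: [0.5633, -0.2579, 0.2448]
tcp_rot: [0.992, -0.127, 0.002, 0.001]
contact_force: [1.2, 0.0, -2.3]
opening: 0.0167
grip_force: 49.6
```

Run:
```python
from h import *
plan([[.573,.249,.24]],tool(.107))
```

```text
t 19.13 tcp [ 0.5633 -0.2579  0.2448] F [ 1.2  0.  -2.3] grip 49.57701623439789 open 0.0167
turn (tool) [ 0.0019 -0.0041 -0.3608]
to [0.573, 0.249, 0.24] old-axes [-0.1179 -0.4931  0.0037] new-axes [ 0.0638 -0.503   0.0048]
```

Request:
jog_arm:
  motion:
    - {"travel":[-0.004,-0.018,0],"delta_rot":[0,0,0],"claw":255}
    - {"travel":[-0.0084,-0.0352,0],"delta_rot":[0,0,0],"claw":255}
    - {"travel":[-0.0084,-0.0352,0],"delta_rot":[0,0,0],"claw":255}
    - {"travel":[-0.0084,-0.0352,0],"delta_rot":[0,0,0],"claw":255}
    - {"travel":[-0.0084,-0.0352,0],"delta_rot":[0,0,0],"claw":255}
    - {"travel":[-0.0084,-0.0352,0],"delta_rot":[0,0,0],"claw":255}
    - {"travel":[-0.0084,-0.0352,0],"delta_rot":[0,0,0],"claw":255}
    - {"travel":[-0.0084,-0.0352,0],"delta_rot":[0,0,0],"claw":255}
    - {"travel":[-0.0084,-0.0352,0],"delta_rot":[0,0,0],"claw":255}
    - {"travel":[-0.0084,-0.0352,0],"delta_rot":[0,0,0],"claw":255}
    - {"travel":[-0.0084,-0.0352,0],"delta_rot":[0,0,0],"claw":255}
    - {"travel":[-0.0084,-0.0352,0],"delta_rot":[0,0,0],"claw":255}
    - {"travel":[-0.0084,-0.0352,0],"delta_rot":[0,0,0],"claw":255}
    - {"travel":[-0.0084,-0.0352,0],"delta_rot":[0,0,0],"claw":255}
    - {"travel":[-0.004,-0.018,0],"delta_rot":[0,0,-0.06],"claw":255}
    - {"travel":[0,0,0],"delta_rot":[0,0,-0.1],"claw":255}
    - {"travel":[0,0,0],"delta_rot":[0,0,-0.1],"claw":255}
    - {"travel":[0,0,0],"delta_rot":[0,0,-0.1],"claw":255}
    - {"travel":[0,0,0],"delta_rot":[0,0,0],"claw":255}
    - {"travel":[0,0,0],"delta_rot":[0,0,0],"claw":255}

```text
time: 20.8
eef_pos: [0.5719, 0.2501, 0.2387]
tcp_rot: [0.999, 0.052, -0.003, -0.001]
contact_force: [0.4, 0.1, -3.7]
opening: 0.0167
grip_force: 49.6
```

```bash
cat > tray.py <<'E'
from h import *
import sys
plan([[.573,.249,.10],[.573,.249,.031]],tool(.107)); st=bot.state(); p=st['eef_pos']; R0=R.from_quat(st['tcp_rot'])
for n in('wrist','side'):
    im,d,c=snap(n); P=cloud(d,c); L=(P-p)@R0.as_matrix(); x,y,z=L[...,0],L[...,1],L[...,2]; Z=P[...,2]
    if n=='wrist': cv2.imwrite('pics/tray_w_%d.png'%(st['time']*100),im[:,:,::-1])
    # saddles (dark, z .035-.056) in tool frame; column: near grasp depth
    for a in(-.07,-.05,-.03,.03,.05,.07,.09,.105):
        k=(d>0)&(abs(x-a)<.006)&(abs(y)<.016)&(abs(z+.019)<.014)&(Z>.06)
        if k.sum()>4: print(n,'col x',a,k.sum(),'y',np.round(np.percentile(y[k],[2,50,98]),4),'z',np.round(np.percentile(z[k],3),4))
    k=(d>0)&(x>.05)&(x<.13)&(abs(y)<.012)&(abs(z+.019)<.012)&(Z>.055); print('tip x',np.percentile(x[k],[99,99.8]) if k.sum()>9 else 0)
    for a,b in((-.07,-.015),(.015,.07)):
        k=(d>0)&(x>a)&(x<b)&(abs(y)<.035)&(Z>.046)&(Z<.0575)
        if k.sum()>4: print(n,'sad',k.sum(),'x',np.round(np.percentile(x[k],[1,99]),4),'y',np.round(np.percentile(y[k],[1,99]),4))
    k=(d>0)&(x>.10)&(x<.15)&(abs(y)<.04)&(Z>.045)&(Z<.066)
    if k.sum()>4: print(n,'port',k.sum(),'x',np.round(np.percentile(x[k],[1,99]),4),'y',np.round(np.percentile(y[k],[1,99]),4))
E
python3 tray.py
```

```text
t 20.8 tcp [0.5719 0.2501 0.2387] F [ 0.4  0.1 -3.7] grip 49.589864015579224 open 0.0167
turn (tool) [-0.0013  0.006  -0.0038]
to [0.573, 0.249, 0.1] old-axes [0.0018 0.0014 0.1387] new-axes [0.0009 0.0012 0.1387]
to [0.573, 0.249, 0.031] old-axes [0.0004 0.0001 0.069 ] new-axes [0.    0.    0.069]
wrist col x -0.05 11 y [-0.0089 -0.0083  0.0083] z -0.0225
wrist col x -0.03 1029 y [-0.0086 -0.0005  0.0081] z -0.0283
wrist col x 0.03 1607 y [-0.0087 -0.0005  0.0081] z -0.0297
wrist col x 0.05 1911 y [-0.0087 -0.0005  0.0081] z -0.0302
wrist col x 0.07 2626 y [-0.0106 -0.0005  0.0095] z -0.0324
wrist col x 0.09 2903 y [-0.0107 -0.0005  0.0095] z -0.0327
wrist col x 0.105 970 y [-0.0053 -0.0005  0.0044] z -0.0276
tip x [0.10526879 0.10581924]
wrist port 98 x [0.1218 0.1223] y [-0.0237  0.0238]
side col x -0.07 33 y [-0.0031  0.0076  0.0151] z -0.0303
side col x -0.05 28 y [0.0001 0.0079 0.0127] z -0.029
side col x -0.03 27 y [-0.0009  0.0075  0.0115] z -0.0295
side col x 0.03 20 y [0.005  0.008  0.0121] z -0.0302
side col x 0.05 22 y [0.0005 0.0071 0.0102] z -0.0312
side col x 0.07 27 y [-0.0003  0.0078  0.0119] z -0.0319
side col x 0.09 19 y [-0.0018  0.0085  0.0107] z -0.0319
side col x 0.105 5 y [0.0005 0.0021 0.0045] z -0.026
tip x [0.10725998 0.1074003 ]
side sad 45 x [-0.052  -0.0313] y [-0.0185  0.0211]
side sad 45 x [0.0357 0.0589] y [-0.019   0.0221]
side port 90 x [0.1176 0.1385] y [-0.0244  0.0279]
```

Request:
jog_arm:
  motion:
    - {"travel":[-0.0005,0.0008,0],"delta_rot":[-0.001,0.006,-0.003],"claw":255}
    - {"travel":[0,0,0.02],"delta_rot":[0,0,0],"claw":255}
    - {"travel":[0,0,0.03],"delta_rot":[0,0,0],"claw":255}
    - {"travel":[0,0,0.03],"delta_rot":[0,0,0],"claw":255}
    - {"travel":[0,0,0.03],"delta_rot":[0,0,0],"claw":255}
    - {"travel":[0,0,0.03],"delta_rot":[0,0,0],"claw":255}
    - {"travel":[0,0,0.02],"delta_rot":[0,0,0],"claw":255}
    - {"travel":[0,0,0.01],"delta_rot":[0,0,0],"claw":255}
    - {"travel":[0,0,0],"delta_rot":[0,0,0],"claw":255}
    - {"travel":[0,0,0],"delta_rot":[0,0,0],"claw":255}

```text
time: 21.73
eef_pos: [0.5728, 0.2497, 0.0702]
tcp_rot: [0.999, 0.054, 0.001, -0.0]
contact_force: [0.9, -0.2, -1.9]
opening: 0.0165
grip_force: 49.6
```

```bash
python3 tray.py
```

```text
t 21.73 tcp [0.5728 0.2497 0.0702] F [ 0.9 -0.2 -1.9] grip 49.621989727020264 open 0.0165
turn (tool) [-0.0006 -0.0025  0.002 ]
to [0.573, 0.249, 0.1] old-axes [ 0.0002  0.0007 -0.0298] new-axes [ 0.0001  0.0007 -0.0298]
to [0.573, 0.249, 0.031] old-axes [-0.0002  0.      0.069 ] new-axes [0.    0.    0.069]
wrist col x -0.05 16 y [-0.0089 -0.0079  0.0083] z -0.0227
wrist col x -0.03 1023 y [-0.0087 -0.0001  0.0082] z -0.0282
wrist col x 0.03 1613 y [-0.0088 -0.0005  0.0081] z -0.0298
wrist col x 0.05 1901 y [-0.0088 -0.0005  0.0081] z -0.0302
wrist col x 0.07 2637 y [-0.0106 -0.0005  0.0094] z -0.0323
wrist col x 0.09 2918 y [-0.0108 -0.0008  0.0094] z -0.0327
wrist col x 0.105 969 y [-0.0053 -0.0005  0.0044] z -0.0275
tip x [0.10526928 0.10571732]
wrist sad 1956 x [0.0363 0.0562] y [-0.0213  0.0207]
wrist port 1810 x [0.1189 0.1206] y [-0.0239  0.0234]
side col x -0.07 29 y [-0.0025  0.008   0.0124] z -0.0315
side col x -0.05 23 y [-0.0012  0.007   0.0106] z -0.03
side col x -0.03 23 y [-0.0015  0.0064  0.0104] z -0.0303
side col x 0.03 11 y [0.0067 0.0079 0.0115] z -0.0256
side col x 0.05 18 y [0.0029 0.0083 0.0112] z -0.0328
side col x 0.07 23 y [-0.0042  0.0083  0.0126] z -0.0324
side col x 0.09 18 y [-0.0041  0.0073  0.0121] z -0.0326
side col x 0.105 7 y [0.0007 0.0025 0.0062] z -0.0292
tip x [0.10508614 0.10537804]
side sad 46 x [-0.0537 -0.0325] y [-0.0206  0.0226]
side sad 43 x [0.0345 0.0568] y [-0.0178  0.0228]
side port 92 x [0.1169 0.1347] y [-0.0241  0.0275]
```

Request:
jog_arm:
  motion:
    - {"travel":[-0.001,0,0.012],"delta_rot":[0,0,0],"claw":255}
    - {"travel":[0,0,0.012],"delta_rot":[0,0,0],"claw":255}
    - {"travel":[0,0,0.01],"delta_rot":[0,0,0],"claw":255}
    - {"travel":[0,0,0.003],"delta_rot":[0,0,0],"claw":255}
    - {"travel":[0,0,0.001],"delta_rot":[0,0,0],"claw":255}
    - {"travel":[0,0,0],"delta_rot":[0,0,0],"claw":255}
    - {"travel":[0,0,0],"delta_rot":[0,0,0],"claw":255}

```text
time: 22.42
eef_pos: [0.5719, 0.2499, 0.0322]
tcp_rot: [0.999, 0.055, 0.001, -0.001]
contact_force: [0.0, -0.1, -3.0]
opening: 0.0167
grip_force: 49.6
```

Request:
jog_arm:
  motion:
    - {"travel":[0,0,0.001],"delta_rot":[0,0,0],"claw":255}
    - {"travel":[0,0,0.0007],"delta_rot":[0,0,0],"claw":255}
    - {"travel":[0,0,0],"delta_rot":[0,0,0],"claw":255}
    - {"travel":[0,0,0],"delta_rot":[0,0,0],"claw":255}

```text
time: 22.75
eef_pos: [0.572, 0.2499, 0.0305]
tcp_rot: [0.999, 0.055, 0.002, -0.001]
contact_force: [0.3, 0.2, 2.0]
opening: 0.0166
grip_force: 49.8
```

Touching down now: the z force went from −3 to +2. One more small step, then release.

Request:
jog_arm:
  motion:
    - {"travel":[0,0,0.0008],"delta_rot":[0,0,0],"claw":255}
    - {"travel":[0,0,0],"delta_rot":[0,0,0],"claw":255}
    - {"travel":[0,0,0],"delta_rot":[0,0,0],"claw":190}
    - {"travel":[0,0,0],"delta_rot":[0,0,0],"claw":170}
    - {"travel":[0,0,0],"delta_rot":[0,0,0],"claw":120}
    - {"travel":[0,0,0],"delta_rot":[0,0,0],"claw":110}
    - {"travel":[0,0,0],"delta_rot":[0,0,0],"claw":110}
    - {"travel":[0,0,-0.02],"delta_rot":[0,0,0],"claw":110}
    - {"travel":[0,0,-0.04],"delta_rot":[0,0,0],"claw":110}
    - {"travel":[0,0,-0.04],"delta_rot":[0,0,0],"claw":110}
    - {"travel":[0,0,-0.02],"delta_rot":[0,0,0],"claw":110}
    - {"travel":[0,0,0],"delta_rot":[0,0,0],"claw":110}
    - {"travel":[0,0,0],"delta_rot":[0,0,0],"claw":110}

```text
time: 23.83
eef_pos: [0.5717, 0.25, 0.1504]
tcp_rot: [0.999, 0.055, 0.002, -0.001]
contact_force: [-0.7, -0.0, -1.6]
opening: 0.0483
grip_force: 0.0
```

Run:
```python
from h import *
plan([],tool(.107))
f=np.array([np.cos(.107),np.sin(.107)]);e=np.array([-f[1],f[0]]);o=np.array([.573,.249])
for n in('wrist','side'):
    im,d,c=snap(n); P=cloud(d,c); s=(P[...,:2]-o)@f; v=(P[...,:2]-o)@e; Z=P[...,2]
    if n=='wrist': cv2.imwrite('pics/end_w.png',im[:,:,::-1])
    for a in(-.08,-.06,-.025,0,.025,.045,.06,.08,.095):
        k=(d>0)&(abs(v)<.014)&(abs(s-a)<.006)&(Z>.048)&(Z<.07)
        if k.sum()>4: print(n,a,k.sum(),'v',np.round(np.percentile(v[k],[2,50,98]),4),'ztop',np.round(np.percentile(Z[k],97),4))
    k=(d>0)&(abs(v)<.006)&(s>.06)&(s<.112)&(Z>.045)&(Z<.066); print('tip',np.percentile(s[k],[99,99.8]))
    k=(d>0)&(abs(v)<.02)&(s>.111)&(s<.13)&(Z>.035)&(Z<.06); print('port face',np.percentile(s[k],[2,10,50]) if k.sum()>4 else 0)
    for a,b in((-.065,-.02),(.02,.065)):
        k=(d>0)&(s>a)&(s<b)&(abs(v)>.012)&(abs(v)<.03)&(Z>.046)&(Z<.0575); print('sad s',np.percentile(s[k],[1,99]),'v',np.percentile(v[k],[1,99]))
```

```text
t 23.83 tcp [0.5717 0.25   0.1504] F [-0.7 -0.  -1.6] grip 0.0 open 0.0483
turn (tool) [-0.0026 -0.0041  0.0022]
wrist -0.08 387 v [-0.0096  0.0009  0.0113] ztop 0.0611
wrist -0.06 458 v [-0.0093  0.0009  0.011 ] ztop 0.061
wrist -0.025 398 v [-0.008   0.001   0.0094] ztop 0.0595
wrist 0 444 v [-0.0077  0.0008  0.0092] ztop 0.0594
wrist 0.025 493 v [-0.0074  0.0012  0.0097] ztop 0.0594
wrist 0.045 715 v [-0.0135 -0.      0.0135] ztop 0.0594
wrist 0.06 593 v [-0.0121  0.0007  0.0107] ztop 0.0597
wrist 0.08 748 v [-0.0091  0.0013  0.0117] ztop 0.0614
wrist 0.095 498 v [-0.0087  0.0014  0.0109] ztop 0.0609
tip [0.10459822 0.10512973]
port face [0.11885936 0.11901417 0.11994907]
sad s [-0.05182434 -0.03164733] v [-0.02014492  0.02182368]
sad s [0.03617842 0.05597483] v [-0.0200479   0.02182505]
side -0.08 29 v [-0.0126 -0.0057  0.0068] ztop 0.0625
side -0.06 17 v [-0.0114 -0.0065  0.0046] ztop 0.0615
side 0.025 18 v [-0.0091 -0.0063  0.0016] ztop 0.0624
side 0.045 18 v [-0.0099 -0.0053  0.0044] ztop 0.0608
side 0.06 21 v [-0.0126 -0.0054  0.0043] ztop 0.061
side 0.08 24 v [-0.0116 -0.0053  0.0046] ztop 0.0614
side 0.095 10 v [-0.0095 -0.0025  0.0064] ztop 0.0616
tip [0.10409656 0.1041836 ]
port face [0.11637429 0.11731873 0.1202673 ]
sad s [-0.05322141 -0.03137649] v [-0.02020957  0.01953158]
sad s [0.03355175 0.0622327 ] v [-0.02133186  0.02060075]
```

View pics/end_w.png

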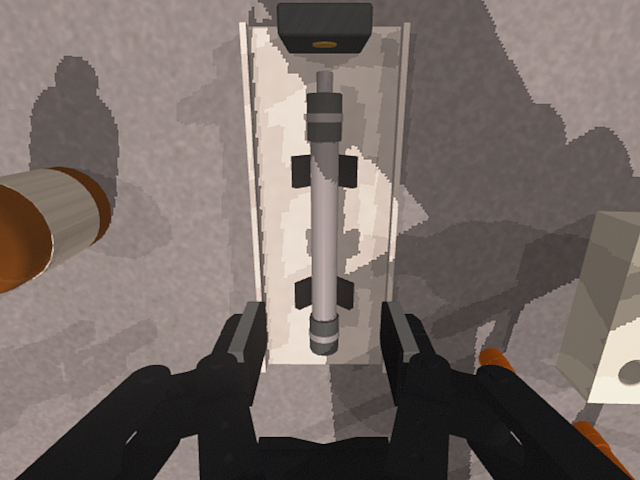

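The column lies in both saddles, at (324,172) and (324,292), with its stem at (324,80) towards the port block. It is level (tube top 0.0594) and released, and its mid-point is within about 1 mm of the seat. I'm handing in.

```bash
python3 -c "
from cell import bot
print(bot.hand_in())"
```

```text
the job is handed in; nothing more can be done
None
```

The job is handed in: the long column lies released in both tray saddles, stem towards the port block, after standing in the raised cradle and lying free in it when flat; when first flat its foot sat about 4 mm off-centre, so I re-centred it with a light grip, and no verdict was shown.

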